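# Load the carton squaring lane and run its paddle-switched pusher

## Task

Push every narrow white unit carton that stands on the bench into the blue squaring lane, one by one through its flared mouth, so that they stand upright in single file, broad faces together, closed up against the end stop. Then flip the yellow lock-off lever of the paddle grip fully forward, squeeze the red paddle fully home against its grey body between the fingers and hold it for about two seconds so that the pusher squares the row, let go, and flip the lock-off lever back to lock the paddle again. Leave everything else on the bench, the two wide white cartons at the back included, where it is.

Things in the scene. Friction and masses are not known exactly. Their poses are not given: they have to be found in the camera images.
- squaring_lane: Carton squaring lane, fixed; its place and turn vary. Origin: middle of the lane's mouth at bench top height; x runs along the lane from mouth to end stop (push direction), y left of that, z up. Grey base plate 8 mm thick: lane floor z 0.008. Guided lane x 0 to 0.165, 74 mm wide (y -0.037 to 0.037), for up to four cartons. Blue rail at +y, orange pusher at -y.
- lane_apron (a point): Middle of the open apron before the mouth, on its floor (lane frame -0.065, 0, 0.008), a good place to set a carton down. Free of walls for x -0.135 to -0.03 and y -0.085 to 0.065. Then come two flared steel entry guides, 40 mm high, x -0.03 to 0, 103 mm apart at the outer ends, 77 mm at the mouth.
- lane_mouth (a point): Middle of the mouth on the lane floor (lane frame 0, 0, 0.008). From here to the stop blue hold-down lips cover both sides of the lane, underside 59 mm, top 63 mm above the floor, so cartons must go in by the mouth. Between the lips a slot y -0.03 to 0.03 is open above, so shut fingers, turned to close along the lane, can follow a carton.
- lane_stop (a point): Foot of the end stop's face, on the lane floor (lane frame 0.165, 0, 0.008). The stop is a steel wall 50 mm high. In a closed row the carton centres lie 18.5, 55.5, 92.5, 129.5 mm before this point. When the paddle is squeezed the orange pusher moves 6 mm to +y and straightens the cartons.
- grip_body: Grey slim power-tool body in a fixed cradle beside the lane; forward is the lane's +x. Origin on the base plate under its middle (lane frame 0.02, 0.135, 0.008), axes as the lane's. A bar x -0.09 to 0.075, y -0.017 to 0.017, z 0.055 to 0.095 with a round nose to x 0.105; posts at x -0.078 and 0.088, free space between them below. Paddle on its +y side.
- paddle (a joint): Red paddle switch: 0 = standing proud, 0.12 rad = fully squeezed against the body. Upright plate 113 mm long, 6 mm thick, z 0.063 to 0.087 of grip_body's frame, on an upright hinge at x -0.065, y 0.022 there; its front end swings. Sprung back: about 3 N to start, 7 N to hold home at the press point. While the lever is back it moves 0.03 rad at most.
- paddle_press (a point): Press point: middle of the outer face of the paddle's black pad (grip_body frame about 0.019, 0.035, 0.075 at rest; y 0.025 when home). Body and paddle are 52 mm wide here at rest, 42 mm when squeezed home; a squeeze from above that is centred when home has its middle at y 0.004 of grip_body's frame.
- lock_lever (a joint): Yellow lock-off lever at the grip's front: 0 = back (paddle locked; tab leans 0.52 rad to -x), 1.15 rad = fully forward (paddle free; tab leans 0.63 rad to +x). Axis along y at x 0.062, z 0.078 of grip_body's frame. Light friction, about 0.7 N at the tab; it stays where it is left.
- lock_tab (a point): Middle of the lever's tab near its end, 50 mm from the axis. The tab is a plate 26 mm wide (along y, middle y 0.018 of grip_body's frame), 22 mm long, 7 mm thick. Its end stands at z 0.125 (back) or 0.122 (forward) of that frame, 27 mm over the grey bar; shut fingers with tips at z 0.108 there can push it from behind or from the front.
- carton_1: Narrow white unit carton (may be absent, then None), 37 mm (its x) by 66 mm (its y), 56 mm high, 0.09 kg; origin: centre of its underside. Grasp it across the 37 mm. In the lane its 37 mm lies along the lane, the 66 mm across it; either way round will do.
- carton_2: Narrow white unit carton (may be absent, then None), 37 mm (its x) by 66 mm (its y), 56 mm high, 0.09 kg; origin: centre of its underside. Grasp it across the 37 mm. In the lane its 37 mm lies along the lane, the 66 mm across it; either way round will do.
- carton_3: Narrow white unit carton (may be absent, then None), 37 mm (its x) by 66 mm (its y), 56 mm high, 0.09 kg; origin: centre of its underside. Grasp it across the 37 mm. In the lane its 37 mm lies along the lane, the 66 mm across it; either way round will do.
- carton_4: Narrow white unit carton (may be absent, then None), 37 mm (its x) by 66 mm (its y), 56 mm high, 0.09 kg; origin: centre of its underside. Grasp it across the 37 mm. In the lane its 37 mm lies along the lane, the 66 mm across it; either way round will do.
- timer_a: Loose cream panel timer, 47x84x48 mm, a bystander; origin: centre of its underside. Leave it alone.
- timer_b: Loose cream panel timer, 47x84x48 mm, a bystander; origin: centre of its underside. Leave it alone.
- screwdriver: Loose screwdriver with red and black handle, 185 mm long, a bystander; leave it alone.
Mind the look-alikes: they are no part of the job. Leave any turquoise look-alike of the carton_4 alone.

How it is judged:
By the outcome, as a careful person would: the job done as asked, in the order asked, and still so for the second after the job is handed in, with the robot touching nothing.
Of carton_1, carton_2, carton_3, carton_4 only 3 to 4 are there at a start; the rules pass over those that are not, and their reading is None.
At some moment in a run one of carton_1, carton_2, carton_3, carton_4 may be knocked a few centimetres aside while the robot is not near it.
Once in a run the grip may slacken for a moment while it holds something.
It also fails if it takes over 210 s, if anything falls off the work surface, if the arm or the gripper's body presses on something with over 40 N, if the wrist force passes 120 N, or if a joint passes its speed limit or range.

## Robot

A 6-joint arm with a two-finger parallel gripper is mounted at the origin on a cart in front of the work surface, level with it; the furniture and walls round the work are solid. World frame = base frame: x ahead of the robot, y to its left, z up, the work surface at z = 0. Lengths are in m, angles in degrees, forces in N, time in s.
With the tool pointing down it reaches from about 0.375 to 0.9 m from the base axis. Payload 3.1 kg.
Tool frame: the origin (TCP) lies on the centre line of the jaws, within the pads' length; the fingertips stand 25 mm ahead of it and the grasp point (between the pads) lies 6 mm ahead of it; z points along the fingers, y is the line along which they close (so a half turn about z gives the same grasp; the last joint's range is limited). The gripper opens to 87 mm and grips with 3 to 60 N. Pads are 19 mm wide; open, the fingers measure 117 mm over their backs; the gripper's body (75 mm by 190 mm) begins 51 mm behind the grasp point.
Start: joints at [59.845, 30.224, 82.088, -0, 67.689, -10.227], TCP at [0.213, 0.588, 0.248] pointing down, gripper open.
Joint ranges: [-176.69, 176.69], [-43.24, 126.21], [12.49, 139.97], [-82, 262], [0, 151.66], [-163.58, 163.58]. Speed limits (degrees/s): [159.86, 159.86, 180, 180, 180, 180].

## Interface

Orientations are given as a 3x3 rotation matrix whose columns are the frame's x, y, z axes.
In Python, from rig import * gives the robot as it stands.
- The arm moves only by the tool step_arm, never from a script. Its argument "steps" is a list of rows, each a list of 7 numbers: the shift along the tool's x, y, z normalised to -1 to 1, where 1 is 0.3 m, then the turn, a rotation vector about the tool's x, y, z normalised to -1 to 1, where 1 is 45 degrees, then the gripper's target within -1 to 1 (shut at 1, half-way at 0, fully open at -1). A call has 1 to 8 rows; each row is the pose to reach, as a shift and turn from the pose commanded when the call began, along the tool's axes at that moment; what a row does not reach only later rows make up. A row lasts 1/12 s, in which the tool goes at most 41.7 mm and 7.16 degrees, less where a joint would pass 70% of its speed; a pose out of reach is approached as far as the arm can. A call with a number of a shift or a turn outside -1 to 1 is refused whole. A call with a gripper value outside its range is refused whole. The fingers move at their own pace and stop on an object; the grip force is fixed at half the most. Time passes only in rows, so rows that repeat a pose let the fingers close. It gives the time, the measured TCP pose, the force, the opening and the grip force at its end, in the units of the state.
- read_state(): the state, without advancing time (a new reading comes with each control period).
- capture(name): name is "scene" or "side" or "wrist"; returns a dict with "image" (384x512x3 uint8, red, green, blue), "vertical_fov" (degrees; the focal length in pixels is half the picture's height over the tangent of half this angle, whatever the lens; pixels are square), "cx", "cy" (the principal point, pixels), "world_from_camera" (4x4, takes a point from camera to world coordinates); the wrist camera has in their place "T_tool_cam" (4x4, takes a point from camera to tool coordinates, whose origin is the TCP and whose axes are the flange's). Camera axes: x right, y down, z forward; pixel columns grow to the right and rows downward; lengths in m; the calibration is good to about 2 mm. A picture is of the moment at which its call begins: read the wrist's pose just before it. There is no depth.
- hand_in(): hands the job in; it is judged then, once.
The state is a dict: "time_s": time; "joint_positions": joint angles; "qvel": joint speeds; "tau": joint torques, N m; "position": TCP position; "tcp_rot": TCP orientation; "force": force on the tool from outside, world axes, zero at the start; "moment": the same for the moment, N m; "opening": opening from 0.0 (shut) to 1.0 (fully open); "grasp_force": force on a finger pad.
Only numpy, scipy, OpenCV 4.12 (cv2) and the standard library are available. Lean on these libraries where they do the work, as an engineer would, in place of code of your own. Each camera call takes 0.05 s, during which the arm holds its last target. There are 200 camera calls.

## Working session

There is one attempt and no reset: what is moved stays moved. The work goes in short steps, Python scripts to look and compute and a tool call to move; the robot and the scene stay as the last step left them, time stands still between calls to the robot, and variables do not carry over. Pictures are saved under pics/ and viewed, at most 14 in all, crops included, and the job is handed in when it is done.

Besides the shell and the picture viewer there is one more tool, called after ">>>" as name(argument=value, ...), one argument or row to a line, values as JSON. step_arm: Moves the arm, as the interface text tells. Scaled input: -1 to 1 covers 0.3 m each way for a shift and 45 degrees each way for a turn. Its arguments: {"type":"object","properties":{"steps":{"type":"array"}},"required":["steps"]}

```bash
mkdir -p pics; ls; python3 - <<'E'
from rig import *
import cv2
s=read_state(); print(s)
for n in("scene","side","wrist"):
    c=capture(n); cv2.imwrite(f"pics/{n}0.png",c["image"][:,:,::-1]); print(n,{k:v for k,v in c.items() if k!="image"})
a=[cv2.imread(f"pics/{n}0.png") for n in("scene","side")]
cv2.imwrite("pics/sc0.png",cv2.resize(a[0],(768,576)));cv2.imwrite("pics/si0.png",cv2.resize(a[1],(768,576)))
E
```

```text
pics
{'time_s': 0.0, 'joint_positions': array([ 5.98453269e+01,  3.02781896e+01,  8.21565901e+01,  1.05622896e-03,
        6.76888128e+01, -1.02268916e+01]), 'qvel': array([-0.00276396,  0.08247973,  0.02837981,  0.04598375,  0.01590782,
        0.05364882]), 'tau': array([-1.62918102e-03, -4.40043855e+01, -1.76595283e+01,  6.31648349e-02,
        5.80524502e-02, -1.37623442e-04]), 'position': array([0.21263935, 0.58699385, 0.24657877]), 'tcp_rot': array([[-9.40120362e-01,  3.40840869e-01, -1.09833299e-03],
       [ 3.40842404e-01,  9.40118614e-01, -1.85661314e-03],
       [ 3.99753651e-04, -2.11979828e-03, -9.99997673e-01]]), 'force': array([-0.24334555,  0.55641284, -1.14791787]), 'moment': array([-0.03737079,  0.0086802 ,  0.0382521 ]), 'grasp_force': 0.0, 'opening': 1.0025823596660095}
scene {'vertical_fov': 50.74613081253202, 'cx': 259.18528890190373, 'cy': 190.61368873505543, 'world_from_camera': array([[ 0.78903326, -0.42701766,  0.44168136, -0.13676989],
       [-0.61428585, -0.55880471,  0.55712672, -0.95647061],
       [ 0.00891068, -0.71091013, -0.70322641,  1.12261716],
 
[... 169 characters left out ...]
era': array([[ 0.87808539, -0.25438023,  0.405286  , -0.08704068],
       [-0.47815484, -0.43411475,  0.76348696, -1.32953664],
       [-0.01827536, -0.86419621, -0.50282295,  0.86362103],
       [ 0.        ,  0.        ,  0.        ,  1.        ]])}
wrist {'vertical_fov': 68.18378120088136, 'cx': 259.2799008538855, 'cy': 192.32917088197618, 'T_tool_cam': array([[ 5.11883164e-04, -9.52257814e-01, -3.05294602e-01,
         8.43009662e-02],
       [ 9.99999865e-01,  5.15170563e-04,  6.97945527e-05,
         3.99866303e-04],
       [ 9.08163841e-05, -3.05294597e-01,  9.52257949e-01,
        -1.37119281e-01],
       [ 0.00000000e+00,  0.00000000e+00,  0.00000000e+00,
         1.00000000e+00]])}
```

View pics/sc0.png

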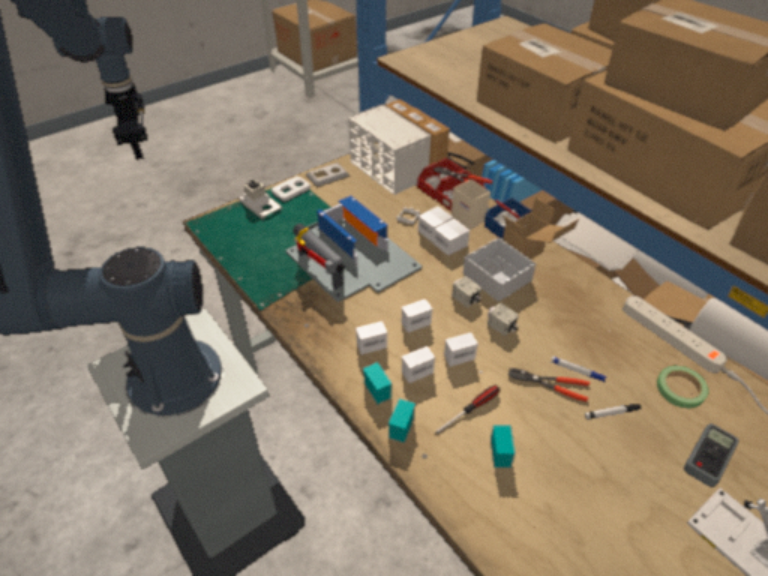

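View pics/si0.png

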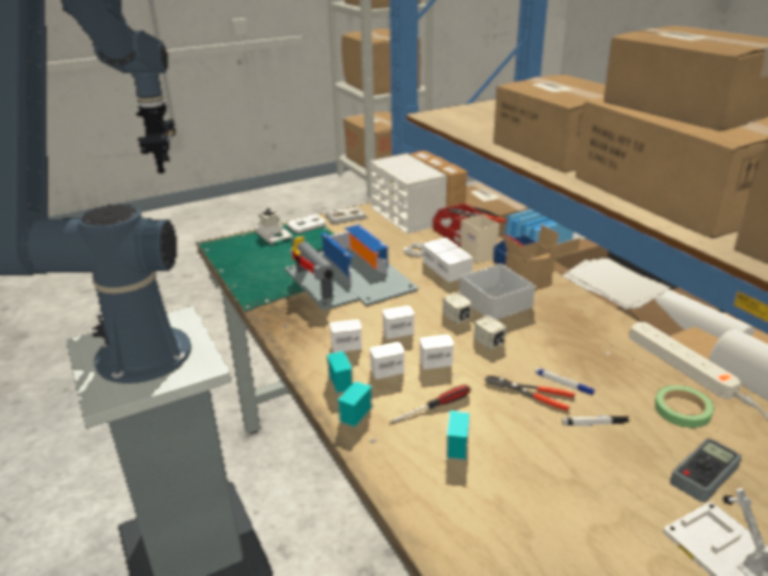

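The four narrow white cartons are at about (372,338), (417,316), (418,363) and (461,349) in the enlarged scene view. The things that could be mistaken for them are:
- the wide white pair, (435,222) and (452,238)
- the turquoise cartons, (377,383), (402,420) and (502,445)
- the cream timers, (466,291) and (503,318)
- white parts on the left, (290,188) and (260,205)

I choose the four white ones standing nearest the robot. Next I locate them.

```bash
cat > h.py <<'E'
from rig import *
import cv2, numpy as np
from scipy.spatial.transform import Rotation as R
def snap(n):
    s=read_state(); c=capture(n); return cal(c,n,s)
def cal(c,n,s):
    if n=="wrist":
        T=np.eye(4); T[:3,:3]=s["tcp_rot"]; T[:3,3]=s["position"]; M=T@c["T_tool_cam"]
    else: M=c["world_from_camera"]
    f=192/np.tan(np.radians(c["vertical_fov"]/2))
    return dict(im=c["image"],M=M,f=f,cx=c["cx"],cy=c["cy"])
def ray(k,u,v,z):
    d=k["M"][:3,:3]@np.array([(u-k["cx"])/k["f"],(v-k["cy"])/k["f"],1.]); o=k["M"][:3,3]
    return o+d*(z-o[2])/d[2]
def proj(k,p):
    q=k["M"][:3,:3].T@(np.asarray(p)-k["M"][:3,3]); return np.array([k["cx"]+k["f"]*q[0]/q[2],k["cy"]+k["f"]*q[1]/q[2]])
def goto(x,y,z,yaw=None,s=None):
    """row numbers to reach TCP x,y,z, tool down, tool y axis at yaw deg (mod 180)"""
    s=s or read_state(); Rm=s["tcp_rot"]; d=Rm.T@(np.array([x,y,z])-s["position"])
    if yaw is None: yaw=np.degrees(np.arctan2(Rm[1,1],Rm[0,1]))
    cur=np.degrees(np.arctan2(Rm[1,1],Rm[0,1])); yaw=cur+(yaw-cur+90)%180-90
    a=np.radians(yaw); Y=np.array([np.cos(a),np.sin(a),0]); Z=np.array([0,0,-1.]); T=np.c_[np.cross(Y,Z),Y,Z]
    r=np.degrees(R.from_matrix(Rm.T@T).as_rotvec())
    print("shift",np.round(d/.3,4),"turn",np.round(r/45,4),"yaw",round(yaw,1))
def show(st=None):
    s=read_state(); Rm=s["tcp_rot"]; print("t",round(s["time_s"],2),"p",s["position"].round(4),"yaw",round(np.degrees(np.arctan2(Rm[1,1],Rm[0,1])),1),"z",Rm[:,2].round(3),"F",s["force"].round(1),"op",round(s["opening"],3),"g",round(s["grasp_force"],1),"j",s["joint_positions"].round(0))
E
python3 - <<'E'
from h import *
for n,pts in(("scene",[(372,330),(417,308),(418,355),(461,341),(443,230),(400,268),(345,205),(318,250)]),("side",[(346,325),(398,315),(387,350),(436,342)])):
    k=snap(n)
    for p in pts: print(n,p,ray(k,p[0]/1.5,p[1]/1.5,.055).round(3))
goto(.45,.0,.35,90);
E
```

```text
scene (372, 330) [ 0.413 -0.202  0.055]
scene (417, 308) [ 0.541 -0.212  0.055]
scene (418, 355) [ 0.45  -0.324  0.055]
scene (461, 341) [ 0.555 -0.353  0.055]
scene (443, 230) [ 0.788 -0.028  0.055]
scene (400, 268) [ 0.597 -0.076  0.055]
scene (345, 205) [0.637 0.228 0.055]
scene (318, 250) [0.468 0.11  0.055]
side (346, 325) [ 0.412 -0.198  0.055]
side (398, 315) [ 0.533 -0.22   0.055]
side (387, 350) [ 0.445 -0.328  0.055]
side (436, 342) [ 0.55  -0.355  0.055]
shift [-1.4104 -1.5714 -0.3418] turn [-0.0012 -0.0005 -0.4428] yaw 90.0
```

```bash
python3 - <<'E'
from h import *
goto(.36,.27,.32,80); goto(.47,-.05,.36,90)
E
```

```text
shift [-0.8216 -0.8274 -0.2424] turn [-0.0013 -0.0003 -0.2206] yaw 80.0
shift [-1.5299 -1.7054 -0.375 ] turn [-0.0012 -0.0005 -0.4428] yaw 90.0
```

>>> step_arm(
  steps=[
    [-0.82,-0.83,-0.24,0,0,-0.22,-1],
    [-0.82,-0.83,-0.24,0,0,-0.22,-1],
    [-0.82,-0.83,-0.24,0,0,-0.22,-1],
    [-0.82,-0.83,-0.24,0,0,-0.22,-1],
    [-0.82,-0.83,-0.24,0,0,-0.22,-1],
    [-0.82,-0.83,-0.24,0,0,-0.22,-1],
    [-0.82,-0.83,-0.24,0,0,-0.22,-1],
    [-0.82,-0.83,-0.24,0,0,-0.22,-1],
  ],
)

```text
time_s: 0.92
position: [0.3498, 0.2892, 0.3152]
tcp_rot: [[-0.985, 0.174, 0.0], [0.174, 0.985, 0.0], [-0.0, 0.0, -1.0]]
force: [0.7, 0.6, 0.2]
opening: 1.001
grasp_force: 0.0
```

>>> step_arm(
  steps=[
    [-0.55,-0.98,-0.13,0,0,-0.22,-1],
    [-0.55,-0.98,-0.13,0,0,-0.22,-1],
    [-0.55,-0.98,-0.13,0,0,-0.22,-1],
    [-0.55,-0.98,-0.13,0,0,-0.22,-1],
    [-0.55,-0.98,-0.13,0,0,-0.22,-1],
    [-0.55,-0.98,-0.13,0,0,-0.22,-1],
    [-0.55,-0.98,-0.13,0,0,-0.22,-1],
    [-0.55,-0.98,-0.13,0,0,-0.22,-1],
  ],
)

```text
time_s: 1.58
position: [0.4567, -0.0171, 0.3527]
tcp_rot: [[-1.0, 0.003, 0.001], [0.003, 1.0, 0.0], [-0.001, 0.0, -1.0]]
force: [0.8, 0.6, 0.1]
opening: 1.002
grasp_force: 0.0
```

>>> step_arm(
  steps=[
    [0,0,0,0,0,0,-1],
    [0,0,0,0,0,0,-1],
    [0,0,0,0,0,0,-1],
  ],
)

```text
time_s: 1.83
position: [0.4559, -0.0148, 0.3519]
tcp_rot: [[-1.0, 0.003, -0.001], [0.003, 1.0, 0.001], [0.001, 0.001, -1.0]]
force: [0.4, 0.3, -0.7]
opening: 1.001
grasp_force: 0.0
```

```bash
python3 - <<'E'
from h import *
show(); s=read_state(); k=snap("wrist"); np.save("w1.npy",dict(k=k),allow_pickle=True)
cv2.imwrite("pics/w1.png",cv2.resize(k["im"][:,:,::-1],(768,576)))
E
```

```text
t 1.83 p [ 0.4559 -0.0148  0.3519] yaw 89.8 z [-0.001  0.001 -1.   ] F [ 0.4  0.3 -0.7] op 1.001 g 0.0 j [ -16.   10.   97.    0.   73. -106.]
```

View pics/w1.png

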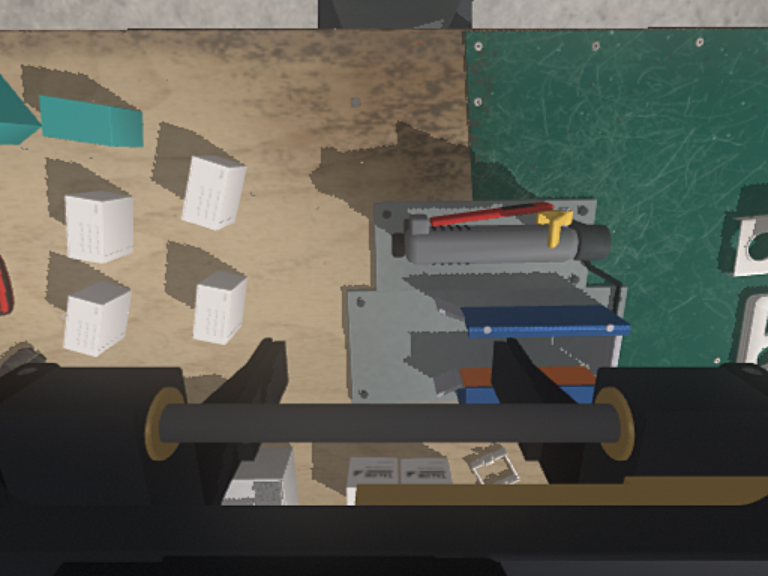

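```bash
python3 - <<'E'
from h import *
k=np.load("w1.npy",allow_pickle=True).item()["k"]; im=k["im"]
hsv=cv2.cvtColor(im,cv2.COLOR_RGB2HSV)
a=cv2.resize(im[95:245,30:180,::-1],(600,600),interpolation=cv2.INTER_NEAREST)[:, :]
b=cv2.resize(im[125:275,225:425,::-1],(800,600),interpolation=cv2.INTER_CUBIC)
cv2.imwrite("pics/c1.png",a);cv2.imwrite("pics/c2.png",b)
m=((hsv[...,1]<40)&(hsv[...,2]>120)).astype(np.uint8); m[245:]=0;m[:60]=0;m[:,200:]=0
cs,_=cv2.findContours(m,cv2.RETR_EXTERNAL,cv2.CHAIN_APPROX_SIMPLE)
for c in cs:
    if cv2.contourArea(c)>300:
        mm=np.zeros_like(m);cv2.drawContours(mm,[c],-1,1,-1)
        v=hsv[...,2][mm>0]; print(cv2.boundingRect(c),np.percentile(v,[5,20,40,50,60,80,95]))
        t=((mm>0)&(hsv[...,2]>int(np.percentile(v,95))-14)).astype(np.uint8); 
        r=cv2.minAreaRect(cv2.findNonZero(t)); print(r)
E
```

```text
(41, 187, 47, 51) [123.  173.4 206.  213.  218.  222.  224. ]
((64.0, 217.5), (42.0, 39.0), 0.0)
(129, 180, 36, 50) [124. 184. 210. 218. 222. 223. 224.]
((142.80862426757812, 209.7007598876953), (26.422029495239258, 37.72719192504883), 4.969740867614746)
(43, 128, 46, 48) [124. 194. 208. 215. 221. 223. 225.]
((60.5, 153.0), (44.0, 33.0), 90.0)
(121, 104, 44, 50) [131.35 202.   217.   221.   223.   223.   225.  ]
((138.59999084472656, 129.3000030517578), (29.793312072753906, 44.966400146484375), 10.619654655456543)
```

View pics/c1.png

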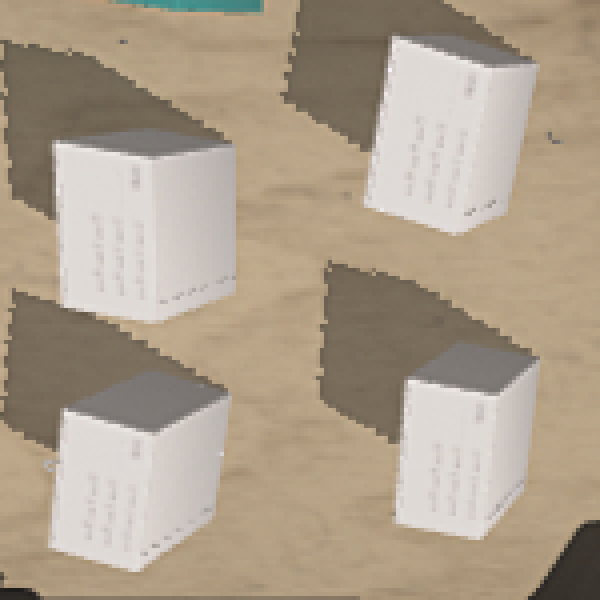

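View pics/c2.png

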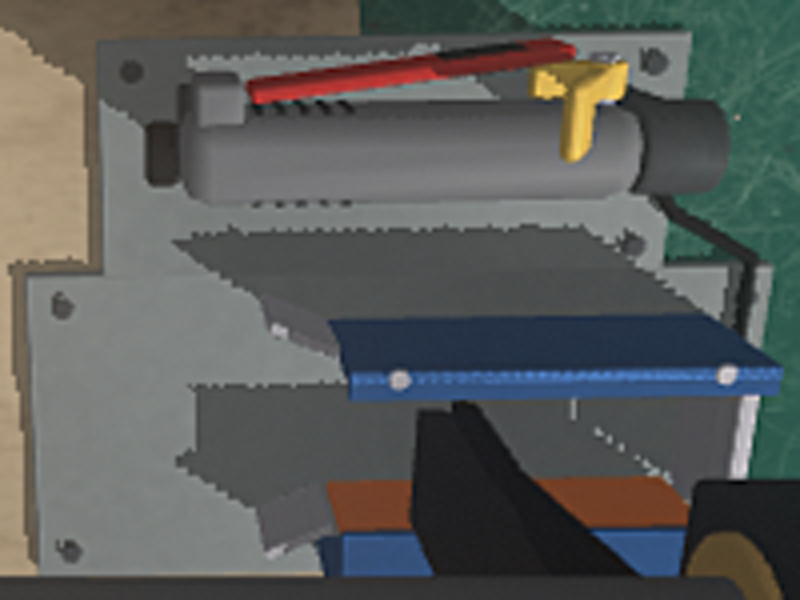

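```bash
python3 - <<'E'
from h import *
k=np.load("w1.npy",allow_pickle=True).item()["k"]
C=dict(A=[(393,37),(488,65),(460,233),(367,207)],B=[(55,143),(152,158),(153,321),(62,306)],C=[(407,378),(495,392),(480,539),(397,522)],D=[(66,410),(153,432),(133,570),(50,546)])
for n,c in C.items():
    P=np.array([ray(k,30+(u-2)/4+.5,95+v/4,.056)[:2] for u,v in c]); d=P[2]+P[3]-P[0]-P[1]
    L=np.linalg.norm; print(n,P.mean(0).round(4),"short",L(P[1]-P[0]).round(3),L(P[2]-P[3]).round(3),"long",L(P[3]-P[0]).round(3),"short axis yaw",(np.degrees(np.arctan2(d[1],d[0]))+90).round(1))
def q(u,v,z): return ray(k,225+u/4,125+v/4,z)
for nm,a,b,z in(("liptopinner",(350,378),(782,368),.071),("lipouter",(330,320),(715,317),.071),("orange",(330,482),(690,478),.071),("plateL",(25,275),(40,575),.008),("plateTop",(97,38),(692,32),.008),("step",(103,273),(97,38),.008),("guide+y",(265,300),(335,352),.048)):
    p,r=q(*a,z),q(*b,z); d=r-p; print(nm,p.round(4),r.round(4),np.linalg.norm(d).round(4),np.degrees(np.arctan2(d[1],d[0])).round(1))
E
```

```text
A [ 0.4107 -0.1974] short 0.035 0.036 long 0.065 short axis yaw 73.4
B [ 0.4466 -0.3254] short 0.036 0.035 long 0.064 short axis yaw 78.9
C [ 0.5395 -0.2074] short 0.035 0.034 long 0.064 short axis yaw 78.2
D [ 0.5531 -0.351 ] short 0.034 0.034 long 0.063 short axis yaw 71.1
liptopinner [0.5511 0.0705 0.071 ] [0.5473 0.2422 0.071 ] 0.1718 91.3
lipouter [0.5264 0.0613 0.071 ] [0.5256 0.2123 0.071 ] 0.151 90.3
orange [0.5974 0.0648 0.071 ] [0.5961 0.2127 0.071 ] 0.1479 90.5
plateL [ 0.5279 -0.0643  0.008 ] [ 0.6815 -0.062   0.008 ] 0.1536 0.8
plateTop [ 0.4239 -0.0308  0.008 ] [0.4222 0.2176 0.008 ] 0.2484 90.4
step [ 0.5271 -0.0295  0.008 ] [ 0.4239 -0.0308  0.008 ] 0.1032 -179.3
guide+y [0.5261 0.0383 0.048 ] [0.5492 0.0683 0.048 ] 0.0378 52.4
```

>>> step_arm(
  steps=[
    [-0.6,0.35,0.0,0,0,0,-1],
    [-0.6,0.35,0.0,0,0,0,-1],
    [-0.6,0.35,0.0,0,0,0,-1],
    [-0.6,0.35,0.0,0,0,0,-1],
    [-0.6,0.35,0.0,0,0,0,-1],
    [-0.6,0.35,0.0,0,0,0,-1],
    [-0.6,0.35,0.0,0,0,0,-1],
    [-0.6,0.35,0.0,0,0,0,-1],
  ],
)

```text
time_s: 2.55
position: [0.6353, 0.0913, 0.3514]
tcp_rot: [[-1.0, -0.001, -0.003], [-0.001, 1.0, -0.0], [0.003, -0.0, -1.0]]
force: [-0.2, -0.1, -0.3]
opening: 1.0
grasp_force: 0.0
```

```bash
python3 - <<'E'
from h import *
show(); k=snap("wrist"); np.save("w2.npy",dict(k=k),allow_pickle=True)
cv2.imwrite("pics/w2.png",cv2.resize(k["im"][0:300,90:490,::-1],(800,600),interpolation=cv2.INTER_CUBIC))
E
```

```text
t 2.55 p [0.6353 0.0913 0.3514] yaw 90.0 z [-0.003 -0.    -1.   ] F [-0.2 -0.1 -0.3] op 1.0 g 0.0 j [ -2.  26.  72.  -0.  82. -92.]
```

View pics/w2.png

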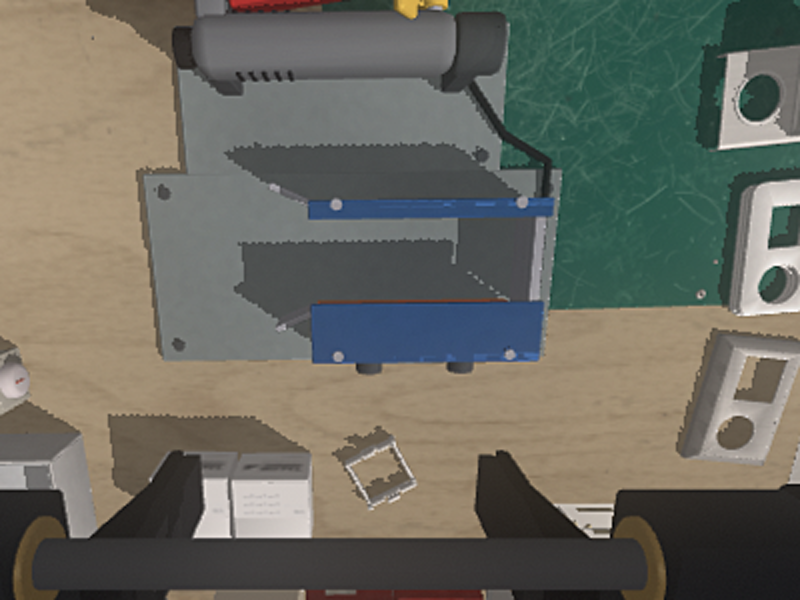

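```bash
python3 - <<'E'
from h import *
k=np.load("w2.npy",allow_pickle=True).item()["k"]
def q(u,v,z): return ray(k,90+u/2,v/2,z)
for nm,a,b,z in(("+lip in",(308,218),(553,216),.071),("-lip in",(312,304),(545,300),.071),("-lip out",(312,362),(543,361),.071),("plateL",(139,172),(161,357),.008),("step",(187,170),(180,60),.008),("plate-y",(161,358),(312,360),.008),("guide+",(272,186),(308,201),.048),("guide-",(278,328),(312,310),.048),("stop",(552,222),(545,300),.058)):
    p,r=q(*a,z),q(*b,z); d=r-p; print(nm,p[:2].round(4),r[:2].round(4),np.linalg.norm(d).round(4),np.degrees(np.arctan2(d[1],d[0])).round(1))
goto(.412,-.199,.15,74); goto(.412,-.199,.025,74)
E
```

```text
+lip in [0.5605 0.0699] [0.559  0.2428] 0.173 90.5
-lip in [0.6215 0.0719] [0.6183 0.2438] 0.1719 91.1
-lip out [0.6659 0.0713] [0.6649 0.2474] 0.1761 90.3
plateL [ 0.527  -0.0672] [ 0.6789 -0.0639] 0.1519 1.2
step [ 0.5254 -0.0289] [ 0.4479 -0.028 ] 0.0775 179.3
plate-y [ 0.6798 -0.064 ] [0.6814 0.0683] 0.1323 89.3
guide+ [0.5385 0.0426] [0.549  0.0688] 0.0283 68.3
guide- [0.6445 0.0437] [0.6301 0.0707] 0.0306 118.0
stop [0.5634 0.2473] [0.6204 0.2485] 0.0571 1.2
shift [ 0.7417 -0.9653  0.675 ] turn [-0.0006 -0.0026  0.3549] yaw 74.0
shift [ 0.7409 -0.9652  1.0917] turn [-0.0006 -0.0026  0.3549] yaw 74.0
```

>>> step_arm(
  steps=[
    [0.37,-0.48,0.3,0,0,0,-1],
    [0.37,-0.48,0.3,0,0,0,-1],
    [0.37,-0.48,0.3,0,0,0,-1],
    [0.37,-0.48,0.3,0,0,0,-1],
    [0.37,-0.48,0.3,0,0,0,-1],
    [0.37,-0.48,0.3,0,0,0,-1],
    [0.37,-0.48,0.3,0,0,0,-1],
  ],
)

```text
time_s: 3.18
position: [0.5228, -0.0552, 0.2623]
tcp_rot: [[-1.0, 0.006, -0.002], [0.006, 1.0, 0.001], [0.002, 0.001, -1.0]]
force: [-0.8, 0.3, 0.2]
opening: 1.004
grasp_force: 0.0
```

>>> step_arm(
  steps=[
    [0.37,-0.485,0.37,0,0,0.355,-1],
    [0.37,-0.485,0.37,0,0,0.355,-1],
    [0.37,-0.485,0.37,0,0,0.355,-1],
    [0.37,-0.485,0.37,0,0,0.355,-1],
    [0.37,-0.485,0.37,0,0,0.355,-1],
    [0.37,-0.485,0.37,0,0,0.355,-1],
    [0.37,-0.485,0.37,0,0,0.355,-1],
    [0.37,-0.485,0.37,0,0,0.355,-1],
  ],
)

```text
time_s: 3.85
position: [0.4154, -0.1996, 0.1522]
tcp_rot: [[-0.961, 0.278, 0.002], [0.278, 0.961, -0.001], [-0.002, -0.0, -1.0]]
force: [0.3, -0.1, 0.1]
opening: 0.995
grasp_force: 0.0
```

```bash
python3 - <<'E'
from h import *
show(); goto(.412,-.199,.15,74); goto(.412,-.199,.040,74)
E
```

```text
t 3.85 p [ 0.4154 -0.1996  0.1522] yaw 73.9 z [ 0.002 -0.001 -1.   ] F [ 0.3 -0.1  0.1] op 0.995 g 0.0 j [ -40.   27.  111.    0.   42. -114.]
shift [ 0.0116 -0.0012  0.0073] turn [-0.0005  0.0031 -0.0032] yaw 74.0
shift [ 0.0124 -0.0011  0.374 ] turn [-0.0005  0.0031 -0.0032] yaw 74.0
```

>>> step_arm(
  steps=[
    [0.01,0,0.37,0,0,0,-1],
    [0.01,0,0.37,0,0,0,-1],
    [0.01,0,0.37,0,0,0,-1],
    [0.01,0,0.37,0,0,0,-1],
    [0.01,0,0.37,0,0,0,1],
    [0.01,0,0.37,0,0,0,1],
    [0.01,0,0.37,0,0,0,1],
    [0.01,0,0.37,0,0,0,1],
  ],
)

```text
time_s: 4.52
position: [0.4128, -0.1993, 0.0423]
tcp_rot: [[-0.961, 0.277, 0.004], [0.277, 0.961, -0.003], [-0.004, -0.002, -1.0]]
force: [0.6, -0.5, 0.0]
opening: 0.782
grasp_force: 0.0
```

>>> step_arm(
  steps=[
    [0,0,0,0,0,0,1],
    [0,0,0,0,0,0,1],
    [0,0,0,0,0,0,1],
    [0,0,0,0,0,0,1],
    [0,0,-0.1,0,0,0,1],
    [0,0,-0.2,0,0,0,1],
    [0,0,-0.2,0,0,0,1],
    [0,0,-0.2,0,0,0,1],
  ],
)

```text
time_s: 5.18
position: [0.412, -0.1993, 0.1013]
tcp_rot: [[-0.961, 0.278, 0.003], [0.278, 0.961, -0.002], [-0.003, -0.001, -1.0]]
force: [-0.8, -0.1, -1.0]
opening: 0.413
grasp_force: 30.0
```

```bash
python3 - <<'E'
from h import *
show(); goto(.5912,.0055,.10,90.7); goto(.5912,.0055,.053,90.7)
E
```

```text
t 5.18 p [ 0.412  -0.1993  0.1013] yaw 73.9 z [ 0.003 -0.002 -1.   ] F [-0.8 -0.1 -1. ] op 0.413 g 30.0 j [ -40.   33.  113.    0.   34. -114.]
shift [-0.3845  0.8217  0.0044] turn [-0.0023  0.0037 -0.3736] yaw 90.7
shift [-0.384   0.8219  0.1611] turn [-0.0023  0.0037 -0.3736] yaw 90.7
```

>>> step_arm(
  steps=[
    [-0.385,0.82,0,0,0,-0.373,1],
    [-0.385,0.82,0,0,0,-0.373,1],
    [-0.385,0.82,0,0,0,-0.373,1],
    [-0.385,0.82,0,0,0,-0.373,1],
    [-0.385,0.82,0,0,0,-0.373,1],
    [-0.385,0.82,0,0,0,-0.373,1],
    [-0.385,0.82,0,0,0,-0.373,1],
    [-0.385,0.82,0,0,0,-0.373,1],
  ],
)

```text
time_s: 5.85
position: [0.5933, 0.0094, 0.0988]
tcp_rot: [[-1.0, -0.016, 0.002], [-0.016, 1.0, 0.001], [-0.002, 0.001, -1.0]]
force: [-0.1, -0.7, 0.1]
opening: 0.414
grasp_force: 30.0
```

```bash
python3 - <<'E'
from h import *
show(); goto(.5912,.0055,.052,90.7)
k=snap("wrist"); cv2.imwrite("pics/w3.png",k["im"][:,:,::-1])
E
```

```text
t 5.85 p [0.5933 0.0094 0.0988] yaw 90.9 z [ 0.002  0.001 -1.   ] F [-0.1 -0.7  0.1] op 0.414 g 30.0 j [ -10.   39.   94.    0.   47. -101.]
shift [ 0.0076 -0.0129  0.1559] turn [0.0009 0.0031 0.0054] yaw 90.7
```

View pics/w3.png

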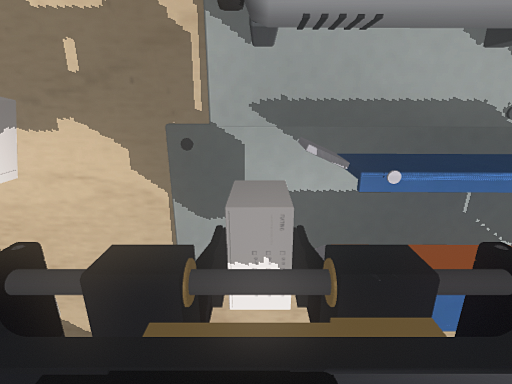

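```bash
python3 - <<'E'
from h import *
k=snap("wrist")
for v in(205,209,309): print(v,ray(k,258,v,.1125))
print([ray(k,u,v,.071)[:2].round(4) for u,v in((358,172),(358,192))])
E
```

```text
205 [0.55245117 0.00689979 0.1125    ]
209 [0.55443017 0.00692932 0.1125    ]
309 [0.61056834 0.00776705 0.1125    ]
[array([0.5459, 0.0662]), array([0.5583, 0.0677])]
```

>>> step_arm(
  steps=[
    [0.008,-0.013,0.08,0,0,0.005,1],
    [0.008,-0.013,0.155,0,0,0.005,1],
    [0.008,-0.013,0.155,0,0,0.005,1],
    [0.008,-0.013,0.155,0,0,0.005,1],
  ],
)

```text
time_s: 6.28
position: [0.5866, 0.0003, 0.0528]
tcp_rot: [[-1.0, -0.006, -0.003], [-0.006, 1.0, 0.0], [0.003, 0.0, -1.0]]
force: [-0.3, -0.0, -0.5]
opening: 0.416
grasp_force: 30.0
```

>>> step_arm(
  steps=[
    [-0.03,0.01,0,0,0,-0.01,1],
    [-0.03,0.01,0,0,0,-0.01,1],
    [-0.03,0.01,0,0,0,-0.01,1],
    [-0.03,0.01,0,0,0,-0.01,-1],
    [-0.03,0.01,0,0,0,-0.01,-1],
    [-0.03,0.01,0,0,0,-0.01,-1],
    [-0.03,0.01,0,0,0,-0.01,-1],
    [-0.03,0.01,0,0,0,-0.01,-1],
  ],
)

```text
time_s: 6.95
position: [0.597, 0.0048, 0.0537]
tcp_rot: [[-1.0, -0.016, -0.0], [-0.016, 1.0, -0.0], [0.0, -0.0, -1.0]]
force: [-0.4, -1.3, 0.0]
opening: 0.707
grasp_force: 0.0
```

>>> step_arm(
  steps=[
    [0,0,0,0,0,0,-1],
    [0,0,-0.12,0,0,0,-1],
    [0,0,-0.24,0,0,0,-1],
    [0,0,-0.24,0,0,0,1],
    [0,-0.2,-0.24,0,0,0,1],
    [0,-0.2,-0.24,0,0,0,1],
    [0,-0.2,-0.24,0,0,0,1],
    [0,-0.2,-0.24,0,0,0,1],
  ],
)

```text
time_s: 7.62
position: [0.598, -0.056, 0.1257]
tcp_rot: [[-1.0, -0.014, 0.0], [-0.014, 1.0, 0.0], [-0.0, 0.0, -1.0]]
force: [0.4, 0.4, -0.4]
opening: 0.706
grasp_force: 0.0
```

```bash
python3 - <<'E'
from h import *
show(); goto(.5912,-.056,.045,90.7); goto(.5887,.075,.045,90.7); goto(.5884,.183,.045,90.7)
E
```

```text
t 7.62 p [ 0.598  -0.056   0.1257] yaw 90.8 z [ 0.  0. -1.] F [ 0.4  0.4 -0.4] op 0.706 g 0.0 j [ -16.   37.   92.    0.   51. -107.]
shift [0.0227 0.0003 0.2689] turn [0.0004 0.0001 0.0017] yaw 90.7
shift [0.0252 0.4371 0.269 ] turn [0.0004 0.0001 0.0017] yaw 90.7
shift [0.0213 0.7971 0.2691] turn [0.0004 0.0001 0.0017] yaw 90.7
```

>>> step_arm(
  steps=[
    [0.02,0,0,0,0,0,1],
    [0.02,0,0,0,0,0,1],
    [0.02,0,0,0,0,0,1],
    [0.02,0,0,0,0,0,1],
    [0.02,0,0,0,0,0,1],
    [0.02,0,0.1,0,0,0,1],
    [0.02,0,0.2,0,0,0,1],
    [0.02,0,0.27,0,0,0,1],
  ],
)

```text
time_s: 8.28
position: [0.5917, -0.0548, 0.0433]
tcp_rot: [[-1.0, -0.016, -0.001], [-0.016, 1.0, 0.0], [0.001, 0.0, -1.0]]
force: [-0.4, 0.7, -0.1]
opening: 0.097
grasp_force: 0.0
```

>>> step_arm(
  steps=[
    [0,0,0,0,0,0,1],
    [0,0,0,0,0,0,1],
    [0,0.02,0,0,0,0,1],
    [0,0.05,0,0,0,0,1],
    [0,0.09,0,0,0,0,1],
    [0,0.13,0,0,0,0,1],
    [0,0.17,0,0,0,0,1],
    [0,0.21,0,0,0,0,1],
  ],
)

```text
time_s: 8.95
position: [0.5915, 0.0091, 0.0456]
tcp_rot: [[-1.0, -0.017, 0.002], [-0.017, 1.0, -0.001], [-0.002, -0.001, -1.0]]
force: [-0.9, -1.4, 0.3]
opening: 0.005
grasp_force: 0.9
```

```bash
python3 - <<'E'
from h import *
show(); k=snap("wrist"); cv2.imwrite("pics/w4.png",k["im"][:,:,::-1])
goto(.5892,.165,.045,90.7)
E
```

```text
t 8.95 p [0.5915 0.0091 0.0456] yaw 91.0 z [ 0.002 -0.001 -1.   ] F [-0.9 -1.4  0.3] op 0.005 g 0.9 j [ -10.   44.   95.   -0.   41. -101.]
shift [-0.0038  0.5118  0.0016] turn [0.0013 0.0004 0.0071] yaw 90.7
```

View pics/w4.png

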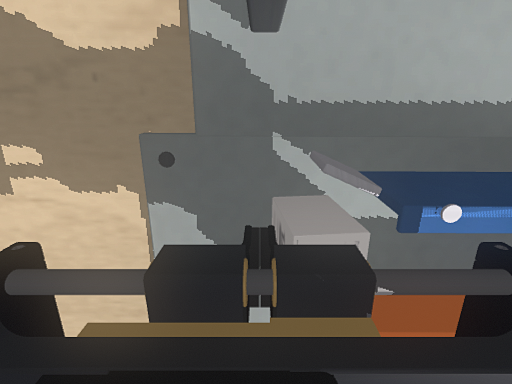

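>>> step_arm(
  steps=[
    [0,0.03,0,0,0,0.005,1],
    [0,0.06,0,0,0,0.005,1],
    [0,0.09,0,0,0,0.005,1],
    [0,0.12,0,0,0,0.005,1],
    [0,0.15,0,0,0,0.005,1],
    [0,0.18,0,0,0,0.005,1],
    [0,0.21,0,0,0,0.005,1],
    [0,0.24,0,0,0,0.005,1],
  ],
)

```text
time_s: 9.67
position: [0.5799, 0.0807, 0.042]
tcp_rot: [[-1.0, -0.012, -0.022], [-0.012, 1.0, 0.001], [0.022, 0.001, -1.0]]
force: [-13.9, -9.7, 0.7]
opening: 0.008
grasp_force: 6.0
```

>>> step_arm(
  steps=[
    [0,0.03,0,0,0,0,1],
    [0,0.06,0,0,0,0,1],
    [0,0.09,0,0,0,0,1],
    [0,0.12,0,0,0,0,1],
    [0,0.15,0,0,0,0,1],
    [0,0.18,0,0,0,0,1],
    [0,0.21,0,0,0,0,1],
    [0,0.24,0,0,0,0,1],
  ],
)

```text
time_s: 10.33
position: [0.5747, 0.1499, 0.0413]
tcp_rot: [[-0.999, -0.01, -0.034], [-0.01, 1.0, -0.005], [0.034, -0.004, -0.999]]
force: [-23.4, -10.1, 8.0]
opening: 0.396
grasp_force: 10.1
```

```bash
python3 - <<'E'
from h import *
show(); goto(.5885,.183,.045,90.7)
E
```

```text
t 10.33 p [0.5747 0.1499 0.0413] yaw 90.6 z [-0.034 -0.005 -0.999] F [-23.4 -10.1   8. ] op 0.396 g 10.1 j [  4.  45.  93.  -0.  44. -87.]
shift [-0.0466  0.1099 -0.0144] turn [-0.0054 -0.0428 -0.0027] yaw 90.7
```

```bash
python3 - <<'E'
from h import *
k=snap("wrist"); s=snap("scene")
a=cv2.resize(s["im"][100:230,170:320,::-1],(440,384),interpolation=cv2.INTER_CUBIC)
cv2.imwrite("pics/w5.png",cv2.resize(np.hstack([k["im"][60:,100:460,::-1],np.zeros((324,0,3),np.uint8),cv2.resize(a,(372,324))]),(800,354)))
E
```

```text
(no output)
```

View pics/w5.png

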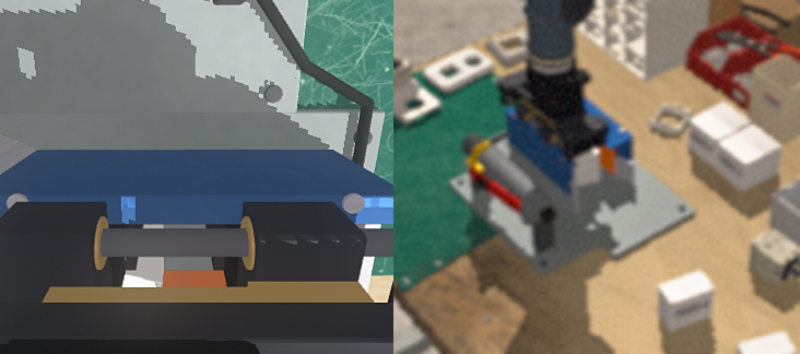

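>>> step_arm(
  steps=[
    [0,0,0,0,0,0,0],
    [0,0,0,0,0,0,-0.1],
    [0,0,0,0,0,0,-0.1],
    [0,0,0,0,0,0,-0.1],
  ],
)

```text
time_s: 10.77
position: [0.5761, 0.1508, 0.0416]
tcp_rot: [[-1.0, -0.01, -0.029], [-0.01, 1.0, -0.003], [0.029, -0.002, -1.0]]
force: [-14.8, -6.4, 2.0]
opening: 0.478
grasp_force: 6.7
```

```bash
python3 - <<'E'
from h import *
show()
E
```

```text
t 10.77 p [0.5761 0.1508 0.0416] yaw 90.6 z [-0.029 -0.003 -1.   ] F [-14.8  -6.4   2. ] op 0.478 g 6.7 j [  4.  45.  93.  -0.  44. -87.]
```

>>> step_arm(
  steps=[
    [0.03,-0.02,0,0,0,0,-0.2],
    [0.05,-0.03,0,0,0,0,-0.2],
    [0.05,-0.03,0,0,0,0,-0.2],
  ],
)

```text
time_s: 11.02
position: [0.5725, 0.1424, 0.0443]
tcp_rot: [[-1.0, -0.011, -0.003], [-0.011, 1.0, 0.0], [0.003, 0.0, -1.0]]
force: [0.1, 0.4, 1.5]
opening: 0.589
grasp_force: 0.0
```

```bash
python3 - <<'E'
from h import *
show()
E
```

```text
t 11.02 p [0.5725 0.1424 0.0443] yaw 90.6 z [-0.003  0.    -1.   ] F [0.1 0.4 1.5] op 0.589 g 0.0 j [  3.  44.  95.   0.  41. -88.]
```

Free now. I'll lift clear and move aside to look.

>>> step_arm(
  steps=[
    [0,0,-0.1,0,0,0,-0.2],
    [0,0,-0.2,0,0,0,-0.2],
    [0,0,-0.3,0,0,0,-0.2],
    [0,0,-0.4,0,0,0,-0.2],
    [0,0,-0.5,0,0,0,-0.2],
    [-0.2,0,-0.6,0,0,0,-0.2],
    [-0.3,0,-0.7,0,0,0,-0.2],
    [-0.3,0,-0.7,0,0,0,-0.2],
  ],
)

```text
time_s: 11.68
position: [0.6687, 0.1441, 0.259]
tcp_rot: [[-1.0, -0.012, 0.009], [-0.012, 1.0, 0.001], [-0.009, 0.001, -1.0]]
force: [0.6, 0.8, 0.4]
opening: 0.6
grasp_force: 0.0
```

```bash
python3 - <<'E'
from h import *
show(); k=snap("wrist"); np.save("w6.npy",dict(k=k),allow_pickle=True)
cv2.imwrite("pics/w6.png",cv2.resize(k["im"][20:290,90:450,::-1],(800,600),interpolation=cv2.INTER_CUBIC))
E
```

```text
t 11.68 p [0.6687 0.1441 0.259 ] yaw 90.7 z [ 0.009  0.001 -1.   ] F [0.6 0.8 0.4] op 0.6 g 0.0 j [  3.  34.  73.   0.  73. -88.]
```

View pics/w6.png

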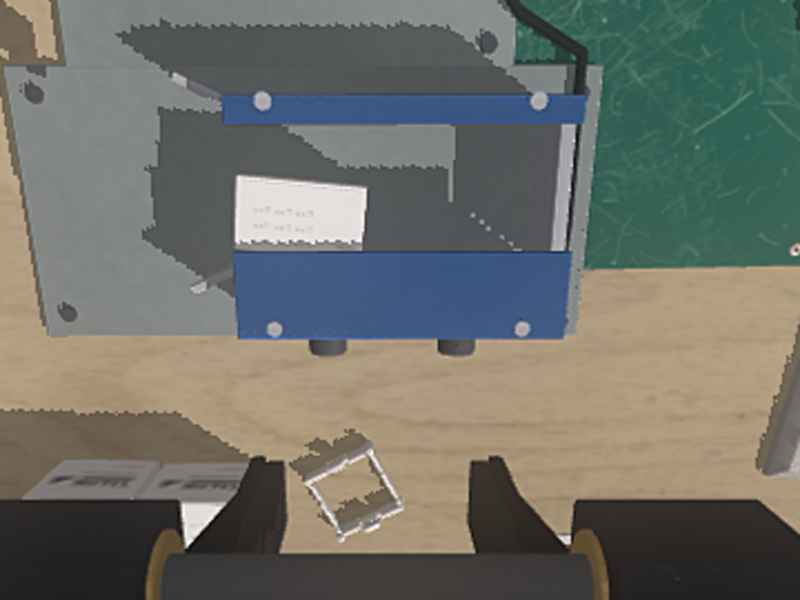

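```bash
cat > lane.py <<'E'
from h import *
O=np.array([.5905,.0705]); a=np.radians(90.7); ex=np.array([np.cos(a),np.sin(a)]); ey=np.array([-ex[1],ex[0]])
def L2W(x,y): return O+x*ex+y*ey
def W2L(p): d=np.asarray(p)[:2]-O; return np.array([d@ex,d@ey])
E
python3 - <<'E'
from lane import *
k=np.load("w6.npy",allow_pickle=True).item()["k"]; s=2.2222
def q(u,v,z): return ray(k,90+u/s,20+v/s,z)
for n,u,v,z in(("+lipA",222,124,.071),("+lipB",585,124,.071),("-lipA",233,251,.071),("-lipB",572,251,.071),("g+",172,78,.048),("g+m",218,97,.048),("g-",192,289,.048),("g-m",234,267,.048),("c1",236,175,.064),("c2",368,186,.064),("c3",235,243,.064),("c4",364,250,.064),("plA",5,66,.008),("plB",47,334,.008)):
    p=q(u,v,z); print(n,p[:2].round(4),"lane",W2L(p).round(4))
E
```

```text
+lipA [0.5614 0.0697] lane [-0.0005  0.0291]
+lipB [0.5593 0.2428] lane [0.1727 0.0291]
-lipA [0.6211 0.0714] lane [ 0.0005 -0.0306]
-lipB [0.619  0.2432] lane [ 0.1723 -0.0306]
g+ [0.5388 0.0408] lane [-0.0291  0.0521]
g+m [0.5472 0.0632] lane [-0.0067  0.0434]
g- [0.6447 0.0424] lane [-0.0288 -0.0539]
g-m [0.6323 0.0663] lane [-0.0047 -0.0418]
c1 [0.5845 0.0735] lane [0.0031 0.006 ]
c2 [0.5889 0.1395] lane [0.069  0.0008]
c3 [0.6178 0.0711] lane [ 0.0003 -0.0273]
c4 [0.6205 0.1376] lane [ 0.0668 -0.0308]
plA [ 0.5288 -0.0631] lane [-0.1328  0.0634]
plB [ 0.6814 -0.063 ] lane [-0.1346 -0.0893]
```

```bash
python3 - <<'E'
from lane import *
c=capture("wrist")
def K(p,yaw):
    a=np.radians(yaw);Y=np.array([np.cos(a),np.sin(a),0]);Z=np.array([0,0,-1.]);return cal(c,"wrist",dict(tcp_rot=np.c_[np.cross(Y,Z),Y,Z],position=np.array(p)))
k=K([.5915,.0091,.0456],91)
for u,v,z in((300,199,.008),(320,235,.064)): print(ray(k,u,v,z))
k=K([.5933,.0094,.0988],90.9)
for u,v,z in((260,181,.0568),(260,208,.1128),(229,208,.1128),(293,208,.1128),(228,309,.1128),(292,309,.1128)): print(ray(k,u,v,z))
# retrieval numbers: centre of carton at lane
p=L2W(.0345,-.014); print(p); goto(p[0],p[1],.15,90.7); goto(p[0],p[1],.05,90.7); q=L2W(-.07,-.014); print(q)
E
```

```text
[0.56742136 0.03556805 0.008     ]
[0.56556812 0.03704493 0.064     ]
[0.55875013 0.0096705  0.0568    ]
[0.55622623 0.00950301 0.1128    ]
[ 0.55646065 -0.00487857  0.1128    ]
[0.5559767  0.02481171 0.1128    ]
[ 0.61317597 -0.00633057  0.1128    ]
[0.61262542 0.02726276 0.1128    ]
[0.60407747 0.10516846]
shift [ 0.2277 -0.1266  0.3617] turn [ 0.0009  0.0175 -0.0012] yaw 90.7
shift [ 0.2323 -0.1268  0.695 ] turn [ 0.0009  0.0175 -0.0012] yaw 90.7
[0.60535415 0.00067626]
```

>>> step_arm(
  steps=[
    [0.23,-0.127,0.36,0,0.017,0,-1],
    [0.23,-0.127,0.36,0,0.017,0,-1],
    [0.23,-0.127,0.36,0,0.017,0,-1],
    [0.23,-0.127,0.36,0,0.017,0,-1],
    [0.23,-0.127,0.36,0,0.017,0,-1],
    [0.23,-0.127,0.36,0,0.017,0,-1],
    [0.23,-0.127,0.36,0,0.017,0,-1],
    [0.23,-0.127,0.36,0,0.017,0,-1],
  ],
)

```text
time_s: 12.45
position: [0.5984, 0.1052, 0.1487]
tcp_rot: [[-1.0, -0.012, -0.008], [-0.012, 1.0, -0.0], [0.008, 0.0, -1.0]]
force: [-0.3, 0.8, 0.2]
opening: 0.986
grasp_force: 0.0
```

```bash
python3 - <<'E'
from lane import *
show(); p=L2W(.0345,-.014);goto(p[0],p[1],.05,90.7)
E
```

```text
t 12.45 p [0.5984 0.1052 0.1487] yaw 90.7 z [-0.008 -0.    -1.   ] F [-0.3  0.8  0.2] op 0.986 g 0.0 j [ -1.  36.  89.  -0.  55. -91.]
shift [-2.160e-02 -2.000e-04  3.289e-01] turn [ 0.     -0.0098  0.0003] yaw 90.7
```

>>> step_arm(
  steps=[
    [-0.015,0,0.1,0,-0.01,0,-1],
    [-0.015,0,0.2,0,-0.01,0,-1],
    [-0.015,0,0.33,0,-0.01,0,-1],
    [-0.015,0,0.33,0,-0.01,0,-1],
    [-0.015,0,0.33,0,-0.01,0,-1],
  ],
)

```text
time_s: 12.87
position: [0.5981, 0.1051, 0.0463]
tcp_rot: [[-1.0, -0.012, -0.009], [-0.012, 1.0, 0.0], [0.009, 0.0, -1.0]]
force: [-0.2, 0.2, 0.2]
opening: 1.001
grasp_force: 0.0
```

>>> step_arm(
  steps=[
    [0,0,0,0,0,0,1],
    [0,0,0,0,0,0,1],
    [0,0,0,0,0,0,1],
    [0,0,0,0,0,0,1],
    [0,0,0,0,0,0,1],
    [0,0,0,0,0,0,1],
  ],
)

```text
time_s: 13.37
position: [0.6004, 0.1047, 0.0503]
tcp_rot: [[-1.0, -0.012, -0.001], [-0.012, 1.0, -0.0], [0.001, -0.0, -1.0]]
force: [-0.3, 0.4, 7.3]
opening: 0.768
grasp_force: 29.3
```

```bash
python3 - <<'E'
from lane import *
show(); print(W2L(read_state()["position"])); p=L2W(-.07,-.012);goto(p[0],p[1],.05,90.7)
E
```

```text
t 13.37 p [0.6004 0.1047 0.0503] yaw 90.7 z [-0.001 -0.    -1.   ] F [-0.3  0.4  7.3] op 0.768 g 29.3 j [ -1.  45.  92.  -0.  44. -91.]
[ 0.0340523  -0.01028504]
shift [-0.0059 -0.3468  0.0009] turn [-0.0002 -0.0013 -0.0005] yaw 90.7
```

>>> step_arm(
  steps=[
    [0,-0.03,-0.003,0,0,0,1],
    [0,-0.08,-0.003,0,0,0,1],
    [0,-0.14,-0.003,0,0,0,1],
    [0,-0.2,-0.003,0,0,0,1],
    [0,-0.26,-0.003,0,0,0,1],
    [0,-0.32,-0.003,0,0,0,1],
    [0,-0.38,-0.003,0,0,0,1],
    [0,-0.38,-0.02,0,0,0,1],
  ],
)

```text
time_s: 14.03
position: [0.6007, -0.0125, 0.0542]
tcp_rot: [[-1.0, -0.009, -0.004], [-0.009, 1.0, -0.001], [0.004, -0.001, -1.0]]
force: [0.3, -0.2, -2.6]
opening: 0.762
grasp_force: 29.2
```

```bash
python3 - <<'E'
from lane import *
show(); print(W2L(read_state()["position"])); p=L2W(-.08,0);goto(p[0],p[1],.08,90.7)
E
```

```text
t 14.03 p [ 0.6007 -0.0125  0.0542] yaw 90.5 z [-0.004 -0.001 -1.   ] F [ 0.3 -0.2 -2.6] op 0.762 g 29.2 j [ -12.   44.   93.   -0.   43. -102.]
[-0.0831228  -0.00915242]
shift [ 0.0309  0.0102 -0.0859] turn [-0.0014 -0.0056 -0.004 ] yaw 90.7
```

>>> step_arm(
  steps=[
    [0.03,0,-0.05,0,0,0.1,1],
    [0.03,0,-0.09,0,0,0.2,1],
    [0.03,0,-0.09,0,0,0.4,1],
    [0.03,0,-0.09,0,0,0.6,1],
    [0.03,0,-0.09,0,0,0.8,1],
    [0.03,0,-0.09,0,0,1,1],
    [0.03,0,-0.09,0,0,1,1],
    [0.03,0,-0.09,0,0,1,1],
  ],
)

```text
time_s: 14.7
position: [0.5909, -0.0089, 0.081]
tcp_rot: [[-0.714, 0.7, -0.006], [0.7, 0.714, 0.0], [0.004, -0.004, -1.0]]
force: [0.1, 1.1, -0.7]
opening: 0.761
grasp_force: 29.2
```

>>> step_arm(
  steps=[
    [0,0,0,0,0,1,1],
    [0,0,0,0,0,1,1],
    [0,0,0,0,0,1,1],
    [0,0,0,0,0,1,1],
    [0,0,0,0,0,1,1],
    [0,0,0,0,0,1,1],
    [0,0,0,0,0,1,1],
    [0,0,0,0,0,1,1],
  ],
)

```text
time_s: 15.37
position: [0.5911, -0.0091, 0.0809]
tcp_rot: [[-0.015, 1.0, -0.006], [1.0, 0.015, -0.0], [0.0, -0.006, -1.0]]
force: [-0.7, -0.8, -0.8]
opening: 0.767
grasp_force: 29.2
```

```bash
python3 - <<'E'
from lane import *
show(); print(W2L(read_state()["position"])); p=L2W(-.08,0);goto(p[0],p[1],.052,0.7)
E
```

```text
t 15.37 p [ 0.5911 -0.0091  0.0809] yaw 0.8 z [-0.006 -0.    -1.   ] F [-0.7 -0.8 -0.8] op 0.767 g 29.2 j [-12.  41.  94.  -0.  45. -12.]
[-0.07960449  0.00036039]
shift [-0.0013  0.0018  0.0963] turn [-0.0074 -0.      0.003 ] yaw 0.7
```

Lower, release, lift, turn back.

>>> step_arm(
  steps=[
    [0,0,0.05,0,0,0,1],
    [0,0,0.095,0,0,0,1],
    [0,0,0.095,0,0,0,1],
    [0,0,0.095,0,0,0,-1],
    [0,0,0.095,0,0,0,-1],
    [0,0,0.095,0,0,0,-1],
    [0,0,0.095,0,0,0,-1],
    [0,0,0.095,0,0,0,-1],
  ],
)

```text
time_s: 16.03
position: [0.5915, -0.0094, 0.0528]
tcp_rot: [[-0.012, 1.0, -0.005], [1.0, 0.012, -0.0], [-0.0, -0.005, -1.0]]
force: [0.6, -0.3, -0.4]
opening: 0.984
grasp_force: 0.0
```

>>> step_arm(
  steps=[
    [0,0,-0.1,0,0,0,-1],
    [0,0,-0.2,0,0,0,-1],
    [0,0,-0.3,0,0,-0.2,-1],
    [0,0,-0.3,0,0,-0.4,-1],
    [0,0,-0.3,0,0,-0.6,-1],
    [0,0,-0.3,0,0,-0.8,-1],
    [0,0,-0.3,0,0,-1,-1],
    [0,0,-0.3,0,0,-1,-1],
  ],
)

```text
time_s: 16.7
position: [0.5917, -0.0094, 0.1428]
tcp_rot: [[-0.695, 0.719, -0.005], [0.719, 0.695, -0.0], [0.003, -0.004, -1.0]]
force: [-0.2, -0.5, -0.5]
opening: 0.997
grasp_force: 0.0
```

>>> step_arm(
  steps=[
    [0,0,0,0,0,-1,-1],
    [0,0,0,0,0,-1,-1],
    [0,0,0,0,0,-1,-1],
    [0,0,0,0,0,-1,-1],
    [0,0,0,0,0,-1,-1],
    [0,0,0,0,0,-1,-1],
    [0,0,0,0,0,-1,-1],
    [0,0,0,0,0,-1,-1],
  ],
)

```text
time_s: 17.37
position: [0.5917, -0.0094, 0.1425]
tcp_rot: [[-1.0, 0.023, -0.005], [0.023, 1.0, -0.0], [0.005, -0.0, -1.0]]
force: [1.0, -0.0, 0.1]
opening: 1.0
grasp_force: 0.0
```

```bash
python3 - <<'E'
from lane import *
show(); print(W2L(read_state()["position"])); k=snap("wrist"); np.save("w7.npy",dict(k=k),allow_pickle=True); cv2.imwrite("pics/w7.png",k["im"][:,:,::-1])
E
```

```text
t 17.37 p [ 0.5917 -0.0094  0.1425] yaw 88.7 z [-0.005 -0.    -1.   ] F [ 1.  -0.   0.1] op 1.0 g 0.0 j [ -12.   36.   92.   -0.   53. -100.]
[-0.07989697 -0.00019286]
```

View pics/w7.png

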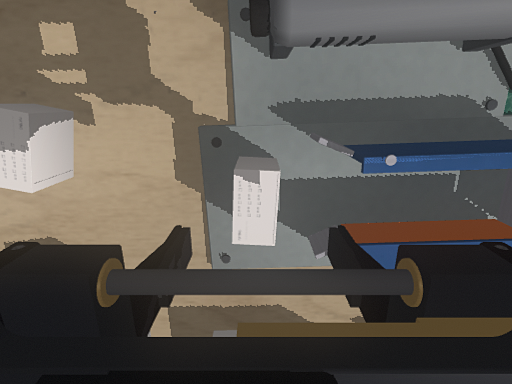

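```bash
python3 - <<'E'
from lane import *
k=np.load("w7.npy",allow_pickle=True).item()["k"]
P=np.array([ray(k,u,v,.064)[:2] for u,v in((234,173),(278.5,171),(275,244),(232,244))]); c=P.mean(0); print(c,W2L(c)); d=P[2]+P[3]-P[0]-P[1]; print(np.degrees(np.arctan2(d[1],d[0]))+90, np.linalg.norm(P[3]-P[0]))
goto(c[0],c[1],.05,90.7)
E
```

```text
[ 0.59079325 -0.01267202] [-0.0831694   0.00072289]
86.42706180805267 0.06183451122268513
shift [ 0.0009 -0.011   0.3084] turn [-0.0002 -0.0067 -0.0465] yaw 90.7
```

>>> step_arm(
  steps=[
    [0,-0.01,0.1,0,0,-0.045,-1],
    [0,-0.01,0.2,0,0,-0.045,-1],
    [0,-0.01,0.305,0,0,-0.045,-1],
    [0,-0.01,0.305,0,0,-0.045,1],
    [0,-0.01,0.305,0,0,-0.045,1],
    [0,-0.01,0.305,0,0,-0.045,1],
    [0,-0.01,0.305,0,0,-0.045,1],
    [0,-0.01,0.305,0,0,-0.045,1],
  ],
)

```text
time_s: 18.08
position: [0.5925, -0.0126, 0.0528]
tcp_rot: [[-1.0, -0.012, -0.002], [-0.012, 1.0, -0.001], [0.002, -0.001, -1.0]]
force: [0.1, 0.2, -0.5]
opening: 0.704
grasp_force: 0.0
```

>>> step_arm(
  steps=[
    [0,0,0,0,0,0,1],
    [0,0,0,0,0,0,1],
    [0,0,0,0,0,0,1],
    [0,0,0,0,0,0,1],
    [0,0,0,0,0,0,1],
    [0,0,0,0,0,0,1],
  ],
)

```text
time_s: 18.58
position: [0.5914, -0.0125, 0.0513]
tcp_rot: [[-1.0, -0.012, -0.005], [-0.012, 1.0, -0.0], [0.005, -0.0, -1.0]]
force: [-0.7, -0.2, 4.5]
opening: 0.424
grasp_force: 29.0
```

```bash
python3 - <<'E'
from lane import *
show(); print(W2L(read_state()["position"])); k=snap("wrist"); np.save("w8.npy",dict(k=k),allow_pickle=True)
# near face detection: column profile at carton centre
for dx in(-.008,0,.008):
    p=read_state()["position"]; col=int(proj(k,[p[0]-.035,p[1]+dx,.064])[0]); print(col,[int(x) for x in k["im"][150:250:2,col].mean(1)])
for v in(180,190,200,210,220,230): print(v,ray(k,259,v,.008)[:2].round(4),ray(k,259,v,.064)[:2].round(4))
p=L2W(.11,0.);goto(p[0],p[1],.05,90.7)
E
```

```text
t 18.58 p [ 0.5914 -0.0125  0.0513] yaw 90.7 z [-0.005 -0.    -1.   ] F [-0.7 -0.2  4.5] op 0.424 g 29.0 j [ -12.   44.   94.   -0.   42. -103.]
[-0.08296695  0.00011719]
242 [90, 90, 91, 90, 91, 92, 90, 89, 91, 91, 89, 90, 89, 90, 90, 93, 124, 123, 123, 124, 127, 126, 127, 127, 128, 128, 130, 129, 130, 130, 130, 149, 147, 149, 148, 149, 148, 148, 148, 149, 149, 148, 148, 148, 148, 148, 148, 148, 148, 147]
259 [92, 91, 92, 91, 90, 91, 91, 92, 93, 93, 93, 92, 92, 93, 93, 91, 118, 124, 124, 126, 126, 127, 127, 128, 128, 128, 129, 130, 130, 131, 131, 133, 151, 148, 149, 150, 149, 149, 148, 149, 149, 149, 150, 149, 149, 149, 149, 149, 149, 148]
276 [145, 144, 145, 145, 145, 144, 145, 143, 144, 144, 145, 147, 149, 85, 95, 94, 93, 127, 126, 126, 127, 126, 127, 129, 128, 130, 130, 131, 131, 131, 132, 131, 145, 149, 150, 148, 150, 150, 149, 149, 149, 149, 149, 150, 150, 149, 148, 148, 148, 149]
180 [ 0.5564 -0.0127] [ 0.5414 -0.0128]
190 [ 0.5633 -0.0127] [ 0.5461 -0.0128]
200 [ 0.5703 -0.0126] [ 0.551  -0.0127]
210 [ 0.5775 -0.0125] [ 0.556  -0.0127]
220 [ 0.5849 -0.0124] [ 0.5611 -0.0126]
230 [ 0.5924 -0.0123] [ 0.5663 -0.0125]
shift [-2.000e-04  6.433e-01  4.200e-03] turn [-0.0003 -0.0061 -0.0005] yaw 90.7
```

>>> step_arm(
  steps=[
    [0,0.04,-0.004,0,0,0,1],
    [0,0.08,-0.004,0,0,0,1],
    [0,0.12,-0.004,0,0,0,1],
    [0,0.16,-0.004,0,0,0,1],
    [0,0.2,-0.004,0,0,0,1],
    [0,0.24,-0.004,0,0,0,1],
    [0,0.28,-0.004,0,0,0,1],
    [0,0.32,-0.004,0,0,0,1],
  ],
)

```text
time_s: 19.3
position: [0.5898, 0.0851, 0.0518]
tcp_rot: [[-1.0, -0.012, -0.006], [-0.012, 1.0, -0.0], [0.006, 0.0, -1.0]]
force: [0.3, 0.1, -0.3]
opening: 0.423
grasp_force: 29.0
```

>>> step_arm(
  steps=[
    [0,0.04,0,0,0,0,1],
    [0,0.08,0,0,0,0,1],
    [0,0.12,0,0,0,0,1],
    [0,0.16,0,0,0,0,1],
    [0,0.2,0,0,0,0,1],
    [0,0.24,0,0,0,0,1],
    [0,0.28,0,0,0,0,1],
    [0,0.31,0,0,0,0,1],
  ],
)

```text
time_s: 19.97
position: [0.5888, 0.1781, 0.0519]
tcp_rot: [[-1.0, -0.012, -0.005], [-0.012, 1.0, 0.0], [0.005, 0.0, -1.0]]
force: [-0.1, -0.8, -1.7]
opening: 0.424
grasp_force: 29.0
```

```bash
python3 - <<'E'
from lane import *
show(); print(W2L(read_state()["position"]))
E
```

```text
t 19.97 p [0.5888 0.1781 0.0519] yaw 90.7 z [-0.005  0.    -1.   ] F [-0.1 -0.8 -1.7] op 0.424 g 29.0 j [  6.  45.  91.   0.  45. -84.]
[0.10761778 0.0003772 ]
```

>>> step_arm(
  steps=[
    [0,0,0,0,0,0,-0.13],
    [0,0,0,0,0,0,-0.13],
    [0,0,0,0,0,0,-0.13],
    [0,0,0,0,0,0,-0.13],
    [0,0,-0.1,0,0,0,-0.13],
    [0,0,-0.2,0,0,0,-0.13],
    [0,0,-0.3,0,0,0,-0.13],
    [0,0,-0.3,0,0,0,-0.13],
  ],
)

```text
time_s: 20.63
position: [0.5935, 0.1763, 0.1479]
tcp_rot: [[-1.0, -0.011, 0.006], [-0.011, 1.0, 0.001], [-0.006, 0.001, -1.0]]
force: [-0.1, -0.5, -0.4]
opening: 0.566
grasp_force: 0.0
```

>>> step_arm(
  steps=[
    [0,-0.1,0,0,0,0,1],
    [0,-0.18,0,0,0,0,1],
    [0,-0.18,0,0,0,0,1],
    [0,-0.18,0,0,0,0,1],
    [0,-0.18,0.05,0,0,0,1],
    [0,-0.18,0.12,0,0,0,1],
    [0,-0.18,0.22,0,0,0,1],
    [0,-0.18,0.3,0,0,0,1],
  ],
)

```text
time_s: 21.3
position: [0.5893, 0.1232, 0.0506]
tcp_rot: [[-1.0, -0.012, -0.005], [-0.012, 1.0, 0.0], [0.005, 0.0, -1.0]]
force: [-0.4, -0.8, 0.1]
opening: 0.056
grasp_force: 0.0
```

>>> step_arm(
  steps=[
    [0,0,0,0,0,0,1],
    [0,0,0,0,0,0,1],
    [0,0.03,0,0,0,0,1],
    [0,0.06,0,0,0,0,1],
    [0,0.09,0,0,0,0,1],
    [0,0.12,0,0,0,0,1],
    [0,0.15,0,0,0,0,1],
    [0,0.18,0,0,0,0,1],
  ],
)

```text
time_s: 21.97
position: [0.5895, 0.1775, 0.0531]
tcp_rot: [[-1.0, -0.013, -0.003], [-0.013, 1.0, -0.001], [0.003, -0.001, -1.0]]
force: [0.6, -3.1, 3.0]
opening: 0.005
grasp_force: 1.8
```

```bash
python3 - <<'E'
from lane import *
show(); print(W2L(read_state()["position"]))
E
```

```text
t 21.97 p [0.5895 0.1775 0.0531] yaw 90.7 z [-0.003 -0.001 -1.   ] F [ 0.6 -3.1  3. ] op 0.005 g 1.8 j [  6.  45.  91.  -0.  45. -84.]
[ 0.10695401 -0.00035612]
```

>>> step_arm(
  steps=[
    [0,0.015,0,0,0,0,1],
    [0,0.025,0,0,0,0,1],
    [0,0.03,0,0,0,0,1],
    [0,0.03,0,0,0,0,1],
  ],
)

```text
time_s: 22.3
position: [0.589, 0.1853, 0.0523]
tcp_rot: [[-1.0, -0.012, -0.005], [-0.012, 1.0, -0.001], [0.005, -0.001, -1.0]]
force: [-0.7, -3.3, 4.1]
opening: 0.009
grasp_force: 2.1
```

```bash
python3 - <<'E'
from lane import *
show(); print(W2L(read_state()["position"]))
E
```

```text
t 22.3 p [0.589  0.1853 0.0523] yaw 90.7 z [-0.005 -0.001 -1.   ] F [-0.7 -3.3  4.1] op 0.009 g 2.1 j [  7.  45.  90.  -0.  45. -84.]
[0.11480526 0.00012032]
```

>>> step_arm(
  steps=[
    [0,0.01,0,0,0,0,1],
    [0,0.02,0,0,0,0,1],
    [0,0.025,0,0,0,0,1],
    [0,0.025,0,0,0,0,1],
  ],
)

```text
time_s: 22.63
position: [0.5886, 0.1861, 0.0524]
tcp_rot: [[-1.0, -0.015, -0.008], [-0.015, 1.0, -0.011], [0.008, -0.011, -1.0]]
force: [-1.6, -25.3, 9.5]
opening: 0.005
grasp_force: 13.3
```

```bash
python3 - <<'E'
from lane import *
show(); print(W2L(read_state()["position"]))
E
```

```text
t 22.63 p [0.5886 0.1861 0.0524] yaw 90.9 z [-0.008 -0.011 -1.   ] F [ -1.6 -25.3   9.5] op 0.005 g 13.3 j [  7.  45.  90.  -1.  45. -83.]
[0.1155652  0.00049271]
```

>>> step_arm(
  steps=[
    [0,-0.08,0,0,0,0,1],
    [0,-0.08,-0.12,0,0,0,1],
    [0,-0.08,-0.25,0,0,0,1],
    [0,-0.2,-0.37,0,0,0,1],
    [0.05,-0.35,-0.5,0,0,0,-1],
    [0.05,-0.48,-0.6,0,0,0,-1],
    [0.05,-0.62,-0.7,0,0,0,-1],
    [0.05,-0.76,-0.8,0,0,0,-1],
  ],
)

```text
time_s: 23.3
position: [0.5768, 0.0094, 0.2599]
tcp_rot: [[-1.0, -0.012, -0.007], [-0.012, 1.0, 0.002], [0.007, 0.002, -1.0]]
force: [0.7, -1.1, -0.4]
opening: 0.224
grasp_force: 0.0
```

>>> step_arm(
  steps=[
    [0.05,-0.14,-0.1,0,0,0,-1],
    [0.05,-0.28,-0.1,0,0,0,-1],
    [0.05,-0.42,-0.1,0,0,0,-1],
    [0.05,-0.56,-0.1,0,0,0,-1],
    [0.05,-0.7,-0.1,0,0,0,-1],
    [0.05,-0.7,-0.1,0,0,0,-1],
    [0.05,-0.7,-0.1,0,0,0,-1],
    [0.05,-0.7,-0.1,0,0,0,-1],
  ],
)

```text
time_s: 23.97
position: [0.565, -0.1997, 0.2883]
tcp_rot: [[-1.0, -0.01, -0.007], [-0.01, 1.0, 0.003], [0.007, 0.003, -1.0]]
force: [0.2, -0.4, 0.2]
opening: 0.834
grasp_force: 0.0
```

```bash
cat >> h.py <<'E'
def whites(k):
    hsv=cv2.cvtColor(k["im"],cv2.COLOR_RGB2HSV); m=((hsv[...,1]<40)&(hsv[...,2]>150)).astype(np.uint8)
    cs,_=cv2.findContours(m,cv2.RETR_EXTERNAL,cv2.CHAIN_APPROX_SIMPLE)
    for c in cs:
        if cv2.contourArea(c)>400:
            q=cv2.approxPolyDP(cv2.convexHull(c),4,True)[:,0]; b=cv2.boundingRect(c); print(b,ray(k,b[0]+b[2]/2,b[1]+b[3]/2,.056)[:2].round(3),q.tolist())
E
python3 - <<'E'
from lane import *
show(); k=snap("wrist"); np.save("w9.npy",dict(k=k),allow_pickle=True); whites(k); cv2.imwrite("pics/w9.png",cv2.resize(k["im"][:,:,::-1],(768,576)))
E
```

```text
t 23.97 p [ 0.565  -0.1997  0.2883] yaw 90.6 z [-0.007  0.003 -1.   ] F [ 0.2 -0.4  0.2] op 0.834 g 0.0 j [ -30.   26.   83.   -0.   72. -121.]
(216, 296, 38, 16) [ 0.78  -0.234] [[253, 296], [253, 311], [216, 310], [219, 296]]
(125, 131, 49, 55) [ 0.552 -0.343] [[173, 136], [163, 176], [151, 185], [125, 177], [135, 131]]
(234, 122, 38, 55) [ 0.539 -0.207] [[244, 122], [271, 129], [259, 176], [234, 170]]
(138, 39, 46, 64) [ 0.446 -0.318] [[142, 39], [183, 53], [178, 102], [138, 96]]
```

View pics/w9.png

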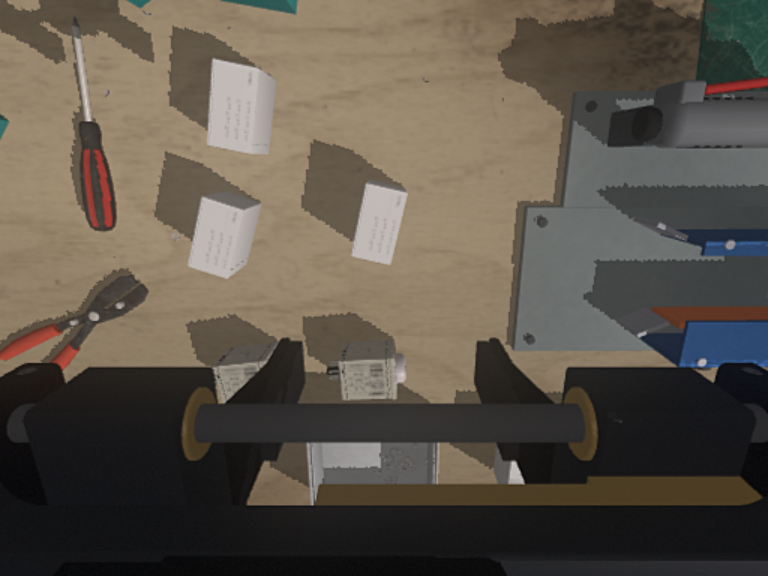

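```bash
cat >> h.py <<'E'
def quad(k,c,z):
    P=np.array([ray(k,u,v,z)[:2] for u,v in c]); d=P[2]+P[3]-P[0]-P[1]; m=P.mean(0)
    print("quad",m.round(4),"yaw",(np.degrees(np.arctan2(d[1],d[0]))+90).round(1),"long",np.linalg.norm(P[3]-P[0]).round(4)); return m
E
python3 - <<'E'
from lane import *
k=np.load("w9.npy",allow_pickle=True).item()["k"]
for q in([(244,122),(271,129),(259,176.5),(234,170)],[(136,130),(164,137),(151,185),(126,177)],[(142,39),(174,46),(172,102),(139,97)]): c=quad(k,q,.056)
goto(.5395,-.2074,.12,76); goto(.5395,-.2074,.042,76)
E
```

```text
quad [ 0.5397 -0.2086] yaw 77.2 long 0.0639
quad [ 0.5515 -0.3502] yaw 70.8 long 0.0654
quad [ 0.4465 -0.3235] yaw 81.8 long 0.0653
shift [ 0.0814 -0.0297  0.562 ] turn [ 0.0024 -0.0094  0.3262] yaw 76.0
shift [ 0.0796 -0.0304  0.822 ] turn [ 0.0024 -0.0094  0.3262] yaw 76.0
```

>>> step_arm(
  steps=[
    [0.08,-0.03,0.2,0,-0.01,0.29,-1],
    [0.08,-0.03,0.35,0,-0.01,0.29,-1],
    [0.08,-0.03,0.5,0,-0.01,0.29,-1],
    [0.08,-0.03,0.56,0,-0.01,0.29,-1],
    [0.08,-0.03,0.65,0,-0.01,0.29,-1],
    [0.08,-0.03,0.75,0,-0.01,0.29,-1],
    [0.08,-0.03,0.82,0,-0.01,0.29,-1],
    [0.08,-0.03,0.82,0,-0.01,0.29,0.5],
  ],
)

```text
time_s: 24.68
position: [0.5375, -0.2053, 0.0392]
tcp_rot: [[-0.977, 0.212, -0.006], [0.212, 0.977, 0.005], [0.007, 0.004, -1.0]]
force: [-0.3, 0.3, 0.2]
opening: 0.972
grasp_force: 0.0
```

>>> step_arm(
  steps=[
    [0,0,0,0,0,0,1],
    [0,0,0,0,0,0,1],
    [0,0,0,0,0,0,1],
    [0,0,0,0,0,0,1],
    [0,0,0,0,0,0,1],
    [0,0,0,0,0,0,1],
    [0,0,0,0,0,0,1],
    [0,0,0,0,0,0,1],
  ],
)

```text
time_s: 25.35
position: [0.5404, -0.2098, 0.0438]
tcp_rot: [[-0.977, 0.215, 0.003], [0.215, 0.977, -0.001], [-0.003, -0.0, -1.0]]
force: [-0.2, 0.1, 1.6]
opening: 0.416
grasp_force: 30.0
```

>>> step_arm(
  steps=[
    [0,0,0,0,0,0,1],
    [0,0,0,0,0,0,1],
    [0,0,0,0,0,0,1],
  ],
)

```text
time_s: 25.6
position: [0.5404, -0.2098, 0.0438]
tcp_rot: [[-0.977, 0.214, 0.003], [0.214, 0.977, -0.001], [-0.003, -0.001, -1.0]]
force: [-0.2, 1.1, 5.4]
opening: 0.412
grasp_force: 30.0
```

```bash
python3 - <<'E'
from lane import *
show(); p=L2W(-.08,0); goto(p[0],p[1],.085,90.7)
E
```

```text
t 25.6 p [ 0.5404 -0.2098  0.0438] yaw 77.6 z [ 0.003 -0.001 -1.   ] F [-0.2  1.1  5.4] op 0.412 g 30.0 j [ -32.   44.   97.    0.   39. -110.]
shift [-0.0236  0.6887 -0.1376] turn [-0.001   0.0035 -0.2907] yaw 90.7
```

>>> step_arm(
  steps=[
    [0,0,-0.1,0,0,0,1],
    [-0.005,0.1,-0.14,0,0,-0.1,1],
    [-0.015,0.23,-0.14,0,0,-0.29,1],
    [-0.02,0.36,-0.14,0,0,-0.29,1],
    [-0.024,0.49,-0.14,0,0,-0.29,1],
    [-0.024,0.6,-0.14,0,0,-0.29,1],
    [-0.024,0.69,-0.14,0,0,-0.29,1],
    [-0.024,0.69,-0.14,0,0,-0.29,1],
  ],
)

```text
time_s: 26.27
position: [0.5915, -0.0038, 0.0847]
tcp_rot: [[-1.0, -0.017, 0.002], [-0.017, 1.0, 0.001], [-0.002, 0.001, -1.0]]
force: [0.2, -0.2, -0.8]
opening: 0.416
grasp_force: 30.0
```

>>> step_arm(
  steps=[
    [0,0,0.06,0,0,0,1],
    [0,0,0.107,0,0,0,1],
    [0,0,0.107,0,0,0,1],
    [0,0,0.107,0,0,0,1],
  ],
)

```text
time_s: 26.6
position: [0.591, -0.0093, 0.0523]
tcp_rot: [[-1.0, -0.012, 0.0], [-0.012, 1.0, -0.001], [-0.0, -0.001, -1.0]]
force: [-0.8, 0.3, -1.0]
opening: 0.417
grasp_force: 30.0
```

```bash
cat >> lane.py <<'E'
def face(h):
    """near-face x of held carton; h = TCP height above carton underside"""
    show(); s=read_state(); p=s["position"]; print("tcp lane",W2L(p).round(4)); k=snap("wrist"); zb=p[2]-h
    u=int(proj(k,[p[0]-.035,p[1],zb+.056])[0]); I=k["im"][:,u-6:u+7].mean((1,2))
    g=np.abs(np.convolve(I,[1,1,1,-1,-1,-1],"same")); v=np.arange(384)
    for v in range(160,240):
        if g[v]>25 and g[v]==g[v-3:v+4].max(): print("edge",v,int(g[v]),"if bottom",ray(k,u,v-.5,zb)[:2].round(4),"if top",ray(k,u,v-.5,zb+.056)[:2].round(4))
    print("ideal near x", (L2W(W2L(p)[0],.033))[0].round(4))
E
python3 - <<'E'
from lane import *
face(.0438)
E
```

```text
t 26.6 p [ 0.591  -0.0093  0.0523] yaw 90.7 z [ 0.    -0.001 -1.   ] F [-0.8  0.3 -1. ] op 0.417 g 30.0 j [ -12.   43.   95.   -0.   42. -102.]
tcp lane [-0.0798  0.0005]
edge 167 50 if bottom [ 0.5471 -0.0097] if top [ 0.5346 -0.0097]
edge 183 88 if bottom [ 0.558  -0.0096] if top [ 0.5421 -0.0097]
edge 214 45 if bottom [ 0.58   -0.0093] if top [ 0.5574 -0.0095]
ideal near x 0.5585
```

>>> step_arm(
  steps=[
    [0,0.04,0,0,0,0,1],
    [0,0.08,0,0,0,0,1],
    [0,0.12,0,0,0,0,1],
    [0,0.16,0,0,0,0,1],
    [0,0.2,0,0,0,0,1],
    [0,0.24,0,0,0,0,1],
    [0,0.28,0,0,0,0,1],
    [0,0.32,0,0,0,0,1],
  ],
)

```text
time_s: 27.32
position: [0.5904, 0.0885, 0.0532]
tcp_rot: [[-1.0, -0.012, 0.002], [-0.012, 1.0, -0.001], [-0.002, -0.001, -1.0]]
force: [0.1, 1.0, -1.6]
opening: 0.414
grasp_force: 30.0
```

>>> step_arm(
  steps=[
    [0,0.04,0,0,0,0,1],
    [0,0.08,0,0,0,0,1],
    [0,0.12,0,0,0,0,1],
    [0,0.16,0,0,0,0,1],
    [0,0.18,0,0,0,0,1],
    [0,0.18,0,0,0,0,1],
  ],
)

```text
time_s: 27.82
position: [0.5897, 0.1426, 0.0531]
tcp_rot: [[-1.0, -0.014, 0.002], [-0.014, 1.0, -0.001], [-0.002, -0.001, -1.0]]
force: [0.0, -0.1, -1.6]
opening: 0.417
grasp_force: 30.0
```

```bash
python3 - <<'E'
from lane import *
show(); print(W2L(read_state()["position"]))
E
```

```text
t 27.82 p [0.5897 0.1426 0.0531] yaw 90.8 z [ 0.002 -0.001 -1.   ] F [ 0.  -0.1 -1.6] op 0.417 g 30.0 j [  3.  44.  92.  -0.  43. -88.]
[ 7.20908130e-02 -6.25253627e-05]
```

>>> step_arm(
  steps=[
    [0,0,0,0,0,0,-0.13],
    [0,0,0,0,0,0,-0.13],
    [0,0,0,0,0,0,-0.13],
    [0,0,0,0,0,0,-0.13],
    [0,0,-0.1,0,0,0,-0.13],
    [0,0,-0.2,0,0,0,-0.13],
    [0,0,-0.3,0,0,0,-0.13],
    [0,0,-0.3,0,0,0,-0.13],
  ],
)

```text
time_s: 28.48
position: [0.5936, 0.1408, 0.149]
tcp_rot: [[-1.0, -0.011, 0.014], [-0.011, 1.0, -0.0], [-0.014, -0.0, -1.0]]
force: [1.4, -0.1, 0.5]
opening: 0.566
grasp_force: 0.0
```

>>> step_arm(
  steps=[
    [0,-0.1,0,0,0,0,1],
    [0,-0.18,0,0,0,0,1],
    [0,-0.18,0,0,0,0,1],
    [0,-0.18,0,0,0,0,1],
    [0,-0.18,0.05,0,0,0,1],
    [0,-0.18,0.12,0,0,0,1],
    [0,-0.18,0.22,0,0,0,1],
    [0,-0.18,0.3,0,0,0,1],
  ],
)

```text
time_s: 29.15
position: [0.5902, 0.0878, 0.0518]
tcp_rot: [[-1.0, -0.012, 0.002], [-0.012, 1.0, -0.0], [-0.002, -0.0, -1.0]]
force: [-0.2, -1.1, -1.0]
opening: 0.055
grasp_force: 0.0
```

>>> step_arm(
  steps=[
    [0,0,0,0,0,0,1],
    [0,0,0,0,0,0,1],
    [0,0.03,0,0,0,0,1],
    [0,0.06,0,0,0,0,1],
    [0,0.09,0,0,0,0,1],
    [0,0.12,0,0,0,0,1],
    [0,0.15,0,0,0,0,1],
    [0,0.18,0,0,0,0,1],
  ],
)

```text
time_s: 29.82
position: [0.5906, 0.1418, 0.0543]
tcp_rot: [[-1.0, -0.013, 0.005], [-0.013, 1.0, -0.001], [-0.005, -0.001, -1.0]]
force: [-0.4, -4.0, 3.6]
opening: 0.003
grasp_force: 1.9
```

>>> step_arm(
  steps=[
    [0,0.01,0,0,0,0,1],
    [0,0.02,0,0,0,0,1],
    [0,0.025,0,0,0,0,1],
    [0,0.025,0,0,0,0,1],
  ],
)

```text
time_s: 30.15
position: [0.59, 0.1486, 0.0532]
tcp_rot: [[-1.0, -0.012, 0.003], [-0.012, 1.0, -0.001], [-0.003, -0.001, -1.0]]
force: [0.5, -2.7, 2.2]
opening: 0.006
grasp_force: 1.2
```

```bash
python3 - <<'E'
from lane import *
show(); print(W2L(read_state()["position"]))
E
```

```text
t 30.15 p [0.59   0.1486 0.0532] yaw 90.7 z [ 0.003 -0.001 -1.   ] F [ 0.5 -2.7  2.2] op 0.006 g 1.2 j [  4.  44.  92.  -0.  43. -87.]
[ 0.07805895 -0.00045163]
```

>>> step_arm(
  steps=[
    [0,-0.08,0,0,0,0,1],
    [0,-0.08,-0.12,0,0,0,1],
    [0,-0.08,-0.25,0,0,0,1],
    [0.1,-0.2,-0.35,0,0,0,-1],
    [0.16,-0.33,-0.38,0,0,0,-1],
    [0.21,-0.46,-0.38,0,0,0,-1],
    [0.26,-0.59,-0.38,0,0,0,-1],
    [0.3,-0.72,-0.38,0,0,0,-1],
  ],
)

```text
time_s: 30.82
position: [0.5045, -0.0555, 0.167]
tcp_rot: [[-1.0, -0.012, 0.002], [-0.012, 1.0, 0.001], [-0.002, 0.001, -1.0]]
force: [0.5, -0.1, -0.2]
opening: 0.3
grasp_force: 0.0
```

```bash
python3 - <<'E'
from lane import *
show(); goto(.4467,-.3243,.14,80); goto(.4467,-.3243,.043,80)
E
```

```text
t 30.82 p [ 0.5045 -0.0555  0.167 ] yaw 90.7 z [ 0.002  0.001 -1.   ] F [ 0.5 -0.1 -0.2] op 0.3 g 0.0 j [ -19.   28.  103.    0.   48. -110.]
shift [ 0.2036 -0.8936  0.0889] turn [0.0013 0.0018 0.2375] yaw 80.0
shift [ 0.2041 -0.8939  0.4123] turn [0.0013 0.0018 0.2375] yaw 80.0
```

>>> step_arm(
  steps=[
    [0.2,-0.13,0.08,0,0,0.235,-1],
    [0.2,-0.26,0.08,0,0,0.235,-1],
    [0.2,-0.39,0.08,0,0,0.235,-1],
    [0.2,-0.52,0.08,0,0,0.235,-1],
    [0.2,-0.65,0.08,0,0,0.235,-1],
    [0.2,-0.77,0.08,0,0,0.235,-1],
    [0.2,-0.86,0.08,0,0,0.235,-1],
    [0.2,-0.86,0.08,0,0,0.235,-1],
  ],
)

```text
time_s: 31.48
position: [0.4507, -0.3216, 0.143]
tcp_rot: [[-0.984, 0.178, 0.007], [0.178, 0.984, -0.006], [-0.008, -0.005, -1.0]]
force: [1.0, -1.0, 0.4]
opening: 0.912
grasp_force: 0.0
```

```bash
python3 - <<'E'
from lane import *
show(); k=snap("wrist"); whites(k); print(proj(k,[.4465,-.3245,.056])); goto(.4467,-.3243,.043,80)
E
```

```text
t 31.48 p [ 0.4507 -0.3216  0.143 ] yaw 79.7 z [ 0.007 -0.006 -1.   ] F [ 1.  -1.   0.4] op 0.912 g 0.0 j [ -47.   33.   98.    0.   48. -127.]
(227, 295, 42, 28) [ 0.553 -0.351] [[268, 295], [262, 322], [227, 322], [230, 296]]
(231, 163, 45, 73) [ 0.445 -0.325] [[274, 163], [273, 235], [233, 235], [231, 185], [238, 163]]
[254.9821907  201.48366609]
shift [ 0.007  -0.0239  0.3316] turn [-0.0009  0.0056 -0.0049] yaw 80.0
```

>>> step_arm(
  steps=[
    [0.007,-0.01,0.1,0,0.005,0,-1],
    [0.007,-0.01,0.2,0,0.005,0,-1],
    [0.007,-0.01,0.33,0,0.005,0,-1],
    [0.007,-0.01,0.33,0,0.005,0,-1],
    [0.007,-0.01,0.33,0,0.005,0,1],
    [0.007,-0.01,0.33,0,0.005,0,1],
    [0.007,-0.01,0.33,0,0.005,0,1],
    [0.007,-0.01,0.33,0,0.005,0,1],
  ],
)

```text
time_s: 32.2
position: [0.4483, -0.3175, 0.047]
tcp_rot: [[-0.985, 0.172, 0.002], [0.171, 0.985, -0.004], [-0.003, -0.004, -1.0]]
force: [-0.3, -0.4, 0.1]
opening: 0.78
grasp_force: 0.0
```

>>> step_arm(
  steps=[
    [0,0,0,0,0,0,1],
    [0,0,0,0,0,0,1],
    [0,0,0,0,0,0,1],
    [0,0,0,0,0,0,1],
    [0,0,0,0,0,0,1],
    [0,0,0,0,0,0,1],
    [0,0,0,0,0,0,1],
  ],
)

```text
time_s: 32.78
position: [0.4473, -0.3171, 0.0446]
tcp_rot: [[-0.985, 0.172, -0.001], [0.172, 0.985, -0.001], [0.001, -0.001, -1.0]]
force: [0.2, -1.1, 5.2]
opening: 0.417
grasp_force: 30.0
```

```bash
python3 - <<'E'
from lane import *
show(); p=L2W(-.08,0); goto(p[0],p[1],.10,90.7)
E
```

```text
t 32.78 p [ 0.4473 -0.3171  0.0446] yaw 80.1 z [-0.001 -0.001 -1.   ] F [ 0.2 -1.1  5.2] op 0.417 g 30.0 j [ -47.   42.  101.   -0.   36. -127.]
shift [-0.297   1.0925 -0.1862] turn [-0.0016 -0.0009 -0.2355] yaw 90.7
```

>>> step_arm(
  steps=[
    [0,0,-0.1,0,0,0,1],
    [-0.02,0.08,-0.18,0,0,0,1],
    [-0.05,0.2,-0.18,0,0,-0.1,1],
    [-0.085,0.32,-0.18,0,0,-0.235,1],
    [-0.12,0.44,-0.18,0,0,-0.235,1],
    [-0.15,0.55,-0.18,0,0,-0.235,1],
    [-0.15,0.55,-0.18,0,0,-0.235,1],
  ],
)

```text
time_s: 33.37
position: [0.5204, -0.1558, 0.0974]
tcp_rot: [[-1.0, -0.017, -0.003], [-0.017, 1.0, 0.003], [0.003, 0.003, -1.0]]
force: [-0.2, -1.3, -1.2]
opening: 0.416
grasp_force: 30.0
```

```bash
python3 - <<'E'
from lane import *
show(); p=L2W(-.08,0); goto(p[0],p[1],.10,90.7)
E
```

```text
t 33.37 p [ 0.5204 -0.1558  0.0974] yaw 91.0 z [-0.003  0.003 -1.   ] F [-0.2 -1.3 -1.2] op 0.416 g 30.0 j [ -28.   37.  101.    0.   43. -120.]
shift [-0.2452  0.4834 -0.0079] turn [ 0.0039 -0.0042  0.0062] yaw 90.7
```

>>> step_arm(
  steps=[
    [-0.06,0.12,0,0,0,0,1],
    [-0.12,0.24,0,0,0,0,1],
    [-0.18,0.36,0,0,0,0,1],
    [-0.24,0.48,0,0,0,0,1],
    [-0.24,0.48,0,0,0,0,1],
    [-0.24,0.48,0.07,0,0,0,1],
    [-0.24,0.48,0.14,0,0,0,1],
    [-0.24,0.48,0.14,0,0,0,1],
  ],
)

```text
time_s: 34.03
position: [0.5886, -0.0167, 0.053]
tcp_rot: [[-1.0, -0.012, -0.006], [-0.012, 1.0, 0.001], [0.006, 0.001, -1.0]]
force: [-1.0, -0.0, -0.8]
opening: 0.416
grasp_force: 30.0
```

>>> step_arm(
  steps=[
    [0,0,0,0,0,0,1],
    [0,0,0,0,0,0,1],
  ],
)

```text
time_s: 34.2
position: [0.5894, -0.0174, 0.0559]
tcp_rot: [[-1.0, -0.011, -0.003], [-0.011, 1.0, 0.0], [0.003, 0.0, -1.0]]
force: [0.4, 1.4, -0.4]
opening: 0.415
grasp_force: 30.0
```

```bash
python3 - <<'E'
from lane import *
face(.0446); p=L2W(-.08,0); goto(p[0],p[1],.0535,90.7)
E
```

```text
t 34.2 p [ 0.5894 -0.0174  0.0559] yaw 90.6 z [-0.003  0.    -1.   ] F [ 0.4  1.4 -0.4] op 0.415 g 30.0 j [ -13.   43.   95.   -0.   42. -103.]
tcp lane [-0.0879  0.0022]
edge 162 77 if bottom [ 0.5423 -0.0178] if top [ 0.531  -0.0179]
edge 168 47 if bottom [ 0.5463 -0.0177] if top [ 0.5338 -0.0178]
edge 184 85 if bottom [ 0.5571 -0.0176] if top [ 0.5413 -0.0177]
edge 215 50 if bottom [ 0.5794 -0.0174] if top [ 0.5567 -0.0176]
ideal near x 0.5586
shift [-0.0061  0.0266  0.0092] turn [-0.0001 -0.0026 -0.0014] yaw 90.7
```

>>> step_arm(
  steps=[
    [-0.004,0.02,0.008,0,0,0,1],
    [-0.004,0.06,0.008,0,0,0,1],
    [-0.004,0.1,0.008,0,0,0,1],
    [-0.004,0.14,0.008,0,0,0,1],
    [-0.004,0.18,0.008,0,0,0,1],
    [-0.004,0.22,0.008,0,0,0,1],
    [-0.004,0.26,0.008,0,0,0,1],
    [-0.004,0.3,0.008,0,0,0,1],
  ],
)

```text
time_s: 34.92
position: [0.59, 0.0747, 0.0534]
tcp_rot: [[-1.0, -0.013, -0.002], [-0.013, 1.0, -0.0], [0.002, -0.0, -1.0]]
force: [0.9, -0.0, 0.1]
opening: 0.415
grasp_force: 30.0
```

>>> step_arm(
  steps=[
    [0,0.04,0,0,0,0,1],
    [0,0.08,0,0,0,0,1],
    [0,0.115,0,0,0,0,1],
    [0,0.115,0,0,0,0,1],
    [0,0.115,0,0,0,0,1],
  ],
)

```text
time_s: 35.33
position: [0.5897, 0.1082, 0.0534]
tcp_rot: [[-1.0, -0.013, -0.002], [-0.013, 1.0, -0.0], [0.002, -0.0, -1.0]]
force: [0.4, -0.3, -0.5]
opening: 0.415
grasp_force: 30.0
```

```bash
python3 - <<'E'
from lane import *
show(); print(W2L(read_state()["position"]))
E
```

```text
t 35.33 p [0.5897 0.1082 0.0534] yaw 90.8 z [-0.002 -0.    -1.   ] F [ 0.4 -0.3 -0.5] op 0.415 g 30.0 j [ -0.  44.  93.  -0.  43. -91.]
[0.03774094 0.0003495 ]
```

>>> step_arm(
  steps=[
    [0,0,0,0,0,0,-0.13],
    [0,0,0,0,0,0,-0.13],
    [0,0,0,0,0,0,-0.13],
    [0,0,0,0,0,0,-0.13],
    [0,0,-0.1,0,0,0,-0.13],
    [0,0,-0.2,0,0,0,-0.13],
    [0,0,-0.3,0,0,0,-0.13],
    [0,0,-0.3,0,0,0,-0.13],
  ],
)

```text
time_s: 36.0
position: [0.5938, 0.1072, 0.1492]
tcp_rot: [[-1.0, -0.011, 0.01], [-0.011, 1.0, -0.0], [-0.01, -0.0, -1.0]]
force: [1.3, -0.8, 0.1]
opening: 0.564
grasp_force: 0.0
```

>>> step_arm(
  steps=[
    [0,-0.1,0,0,0,0,1],
    [0,-0.18,0,0,0,0,1],
    [0,-0.18,0,0,0,0,1],
    [0,-0.18,0,0,0,0,1],
    [0,-0.18,0.05,0,0,0,1],
    [0,-0.18,0.12,0,0,0,1],
    [0,-0.18,0.22,0,0,0,1],
    [0,-0.18,0.3,0,0,0,1],
  ],
)

```text
time_s: 36.67
position: [0.59, 0.0545, 0.052]
tcp_rot: [[-1.0, -0.012, -0.002], [-0.012, 1.0, 0.0], [0.002, 0.0, -1.0]]
force: [0.7, 0.7, -0.2]
opening: 0.053
grasp_force: 0.0
```

>>> step_arm(
  steps=[
    [0,0,0,0,0,0,1],
    [0,0,0,0,0,0,1],
    [0,0.03,0,0,0,0,1],
    [0,0.06,0,0,0,0,1],
    [0,0.09,0,0,0,0,1],
    [0,0.12,0,0,0,0,1],
    [0,0.15,0,0,0,0,1],
    [0,0.18,0,0,0,0,1],
  ],
)

```text
time_s: 37.33
position: [0.5903, 0.1086, 0.0544]
tcp_rot: [[-1.0, -0.013, 0.0], [-0.013, 1.0, -0.001], [-0.0, -0.001, -1.0]]
force: [0.5, -1.1, -0.5]
opening: 0.003
grasp_force: 0.2
```

>>> step_arm(
  steps=[
    [0,0.01,0,0,0,0,1],
    [0,0.02,0,0,0,0,1],
    [0,0.025,0,0,0,0,1],
    [0,0.025,0,0,0,0,1],
  ],
)

```text
time_s: 37.67
position: [0.5898, 0.1131, 0.0539]
tcp_rot: [[-1.0, -0.014, -0.002], [-0.014, 1.0, -0.004], [0.002, -0.004, -1.0]]
force: [-1.2, -8.3, 4.7]
opening: 0.004
grasp_force: 4.7
```

```bash
python3 - <<'E'
from lane import *
show(); print(W2L(read_state()["position"]))
E
```

```text
t 37.67 p [0.5898 0.1131 0.0539] yaw 90.8 z [-0.002 -0.004 -1.   ] F [-1.2 -8.3  4.7] op 0.004 g 4.7 j [  0.  44.  93.  -0.  43. -90.]
[0.04261566 0.00013425]
```

>>> step_arm(
  steps=[
    [0,-0.08,0,0,0,0,1],
    [0,-0.08,-0.12,0,0,0,1],
    [0,-0.08,-0.25,0,0,0,1],
    [0.02,-0.2,-0.35,0,0,0,-1],
    [0.04,-0.33,-0.38,0,0,0,-1],
    [0.06,-0.46,-0.38,0,0,0,-1],
    [0.08,-0.59,-0.38,0,0,0,-1],
    [0.08,-0.72,-0.38,0,0,0,-1],
  ],
)

```text
time_s: 38.33
position: [0.5668, -0.1022, 0.1678]
tcp_rot: [[-1.0, -0.012, -0.003], [-0.012, 1.0, 0.001], [0.003, 0.001, -1.0]]
force: [0.5, 0.9, -0.5]
opening: 0.299
grasp_force: 0.0
```

```bash
python3 - <<'E'
from lane import *
show(); goto(.5523,-.3505,.14,71)
E
```

```text
t 38.33 p [ 0.5668 -0.1022  0.1678] yaw 90.7 z [-0.003  0.001 -1.   ] F [ 0.5  0.9 -0.5] op 0.299 g 0.0 j [ -21.   32.   93.   -0.   54. -112.]
shift [ 0.0578 -0.8272  0.0919] turn [ 0.0005 -0.0038  0.4372] yaw 71.0
```

>>> step_arm(
  steps=[
    [0.058,-0.13,0.08,0,0,0.2,-1],
    [0.058,-0.26,0.08,0,0,0.435,-1],
    [0.058,-0.39,0.08,0,0,0.435,-1],
    [0.058,-0.52,0.08,0,0,0.435,-1],
    [0.058,-0.65,0.08,0,0,0.435,-1],
    [0.058,-0.75,0.08,0,0,0.435,-1],
    [0.058,-0.81,0.08,0,0,0.435,-1],
    [0.058,-0.81,0.08,0,0,0.435,-1],
  ],
)

```text
time_s: 39.0
position: [0.5539, -0.3492, 0.1432]
tcp_rot: [[-0.945, 0.328, 0.0], [0.328, 0.945, -0.003], [-0.001, -0.002, -1.0]]
force: [0.7, -0.3, -0.3]
opening: 0.911
grasp_force: 0.0
```

```bash
python3 - <<'E'
from lane import *
show(); k=snap("wrist"); whites(k); print(proj(k,[.5523,-.3505,.056])); goto(.5523,-.3505,.043,71)
E
```

```text
t 39.0 p [ 0.5539 -0.3492  0.1432] yaw 70.8 z [ 0.    -0.003 -1.   ] F [ 0.7 -0.3 -0.3] op 0.911 g 0.0 j [ -42.   39.   83.   -0.   58. -113.]
(233, 168, 44, 73) [ 0.551 -0.352] [[276, 168], [276, 240], [236, 240], [233, 169]]
[256.99733055 204.9701232 ]
shift [-0.0013 -0.0146  0.3332] turn [-0.0002 -0.0016 -0.0022] yaw 71.0
```

>>> step_arm(
  steps=[
    [0.003,-0.005,0.1,0,0,0,-1],
    [0.003,-0.005,0.2,0,0,0,-1],
    [0.003,-0.005,0.33,0,0,0,-1],
    [0.003,-0.005,0.33,0,0,0,-1],
    [0.003,-0.005,0.33,0,0,0,1],
    [0.003,-0.005,0.33,0,0,0,1],
    [0.003,-0.005,0.33,0,0,0,1],
    [0.003,-0.005,0.33,0,0,0,1],
  ],
)

```text
time_s: 39.72
position: [0.554, -0.3464, 0.0478]
tcp_rot: [[-0.946, 0.323, 0.003], [0.323, 0.946, -0.004], [-0.004, -0.003, -1.0]]
force: [0.6, -0.3, 0.8]
opening: 0.781
grasp_force: 0.0
```

>>> step_arm(
  steps=[
    [0,0,0,0,0,0,1],
    [0,0,0,0,0,0,1],
    [0,0,0,0,0,0,1],
    [0,0,0,0,0,0,1],
    [0,0,0,0,0,0,1],
    [0,0,0,0,0,0,1],
    [0,0,0,0,0,0,1],
  ],
)

```text
time_s: 40.3
position: [0.5526, -0.3463, 0.0452]
tcp_rot: [[-0.946, 0.324, -0.001], [0.324, 0.946, -0.001], [0.0, -0.002, -1.0]]
force: [-0.7, -1.4, 4.0]
opening: 0.416
grasp_force: 30.0
```

```bash
python3 - <<'E'
from lane import *
show(); p=L2W(-.08,0); goto(p[0],p[1],.10,90.7)
E
```

```text
t 40.3 p [ 0.5526 -0.3463  0.0452] yaw 71.1 z [-0.001 -0.001 -1.   ] F [-0.7 -1.4  4. ] op 0.416 g 30.0 j [ -42.   47.   85.   -0.   47. -113.]
shift [ 0.2411  1.1038 -0.1846] turn [-0.002  -0.0007 -0.4356] yaw 90.7
```

h = 0.0452. Carry it half way, then on.

>>> step_arm(
  steps=[
    [0,0,-0.1,0,0,0,1],
    [0.02,0.08,-0.18,0,0,0,1],
    [0.04,0.2,-0.18,0,0,-0.15,1],
    [0.07,0.32,-0.18,0,0,-0.3,1],
    [0.095,0.44,-0.18,0,0,-0.435,1],
    [0.12,0.55,-0.18,0,0,-0.435,1],
    [0.12,0.55,-0.18,0,0,-0.435,1],
  ],
)

```text
time_s: 40.88
position: [0.5698, -0.17, 0.0974]
tcp_rot: [[-1.0, -0.017, -0.007], [-0.017, 1.0, 0.006], [0.007, 0.006, -1.0]]
force: [-1.1, 0.3, -1.0]
opening: 0.416
grasp_force: 30.0
```

```bash
python3 - <<'E'
from lane import *
show(); p=L2W(-.08,0); goto(p[0],p[1],.10,90.7)
E
```

```text
t 40.88 p [ 0.5698 -0.17    0.0974] yaw 90.9 z [-0.007  0.006 -1.   ] F [-1.1  0.3 -1. ] op 0.416 g 30.0 j [ -27.   40.   93.    0.   48. -118.]
shift [-0.081   0.5338 -0.0061] turn [ 0.0076 -0.0091  0.0056] yaw 90.7
```

>>> step_arm(
  steps=[
    [-0.02,0.13,0,0,0,0,1],
    [-0.04,0.26,0,0,0,0,1],
    [-0.06,0.39,0,0,0,0,1],
    [-0.08,0.51,0,0,0,0,1],
    [-0.08,0.51,0,0,0,0,1],
    [-0.08,0.51,0.07,0,0,0,1],
    [-0.08,0.51,0.142,0,0,0,1],
    [-0.08,0.51,0.142,0,0,0,1],
  ],
)

```text
time_s: 41.55
position: [0.5931, -0.0241, 0.0531]
tcp_rot: [[-1.0, -0.012, -0.005], [-0.012, 1.0, 0.001], [0.005, 0.001, -1.0]]
force: [0.0, 0.7, -1.1]
opening: 0.418
grasp_force: 30.0
```

>>> step_arm(
  steps=[
    [0,0,0,0,0,0,1],
    [0,0,0,0,0,0,1],
  ],
)

```text
time_s: 41.72
position: [0.5935, -0.0249, 0.0557]
tcp_rot: [[-1.0, -0.011, -0.003], [-0.011, 1.0, 0.0], [0.003, 0.0, -1.0]]
force: [0.3, 0.2, -1.1]
opening: 0.414
grasp_force: 30.0
```

```bash
python3 - <<'E'
from lane import *
face(.0452); p=L2W(-.08,0); goto(p[0],p[1],.054,90.7)
E
```

```text
t 41.72 p [ 0.5935 -0.0249  0.0557] yaw 90.6 z [-0.003  0.    -1.   ] F [ 0.3  0.2 -1.1] op 0.414 g 30.0 j [ -13.   43.   94.   -0.   43. -104.]
tcp lane [-0.0954 -0.0018]
edge 166 47 if bottom [ 0.5492 -0.0252] if top [ 0.5371 -0.0253]
edge 171 54 if bottom [ 0.5526 -0.0252] if top [ 0.5394 -0.0253]
edge 187 81 if bottom [ 0.5636 -0.025 ] if top [ 0.5471 -0.0252]
edge 220 47 if bottom [ 0.5875 -0.0248] if top [ 0.5637 -0.025 ]
ideal near x 0.5587
shift [0.0071 0.0517 0.0069] turn [-0.0001 -0.0026 -0.0014] yaw 90.7
```

>>> step_arm(
  steps=[
    [0.017,0.02,0.006,0,0,0,1],
    [0.017,0.06,0.006,0,0,0,1],
    [0.017,0.1,0.006,0,0,0,1],
    [0.017,0.14,0.006,0,0,0,1],
    [0.017,0.18,0.006,0,0,0,1],
    [0.017,0.22,0.006,0,0,0,1],
    [0.017,0.26,0.006,0,0,0,1],
    [0.017,0.3,0.006,0,0,0,1],
  ],
)

```text
time_s: 42.43
position: [0.5877, 0.0671, 0.054]
tcp_rot: [[-1.0, -0.013, -0.001], [-0.013, 1.0, -0.0], [0.002, -0.0, -1.0]]
force: [0.6, 0.4, -1.3]
opening: 0.417
grasp_force: 30.0
```

>>> step_arm(
  steps=[
    [0,0.02,0,0,0,0,1],
    [0,0.02,0,0,0,0,1],
    [0,0.02,0,0,0,0,1],
  ],
)

```text
time_s: 42.68
position: [0.5877, 0.0719, 0.054]
tcp_rot: [[-1.0, -0.013, -0.002], [-0.013, 1.0, -0.0], [0.002, -0.0, -1.0]]
force: [-0.3, -0.1, -0.9]
opening: 0.416
grasp_force: 30.0
```

```bash
python3 - <<'E'
from lane import *
face(.0452)
E
```

```text
t 42.68 p [0.5877 0.0719 0.054 ] yaw 90.8 z [-0.002 -0.    -1.   ] F [-0.3 -0.1 -0.9] op 0.416 g 30.0 j [ -4.  43.  94.  -0.  42. -95.]
tcp lane [0.0014 0.0028]
edge 173 68 if bottom [0.5482 0.0715] if top [0.5345 0.0714]
edge 230 218 if bottom [0.5894 0.072 ] if top [0.5631 0.0718]
ideal near x 0.5575
```

>>> step_arm(
  steps=[
    [0,0,0,0,0,0,-0.13],
    [0,0,0,0,0,0,-0.13],
    [0,0,0,0,0,0,-0.13],
    [0,0,0,0,0,0,-0.13],
    [0,0,-0.1,0,0,0,-0.13],
    [0,0,-0.2,0,0,0,-0.13],
    [0,0,-0.3,0,0,0,-0.13],
    [0,0,-0.3,0,0,0,-0.13],
  ],
)

```text
time_s: 43.4
position: [0.5917, 0.0711, 0.1497]
tcp_rot: [[-1.0, -0.012, 0.01], [-0.012, 1.0, -0.001], [-0.01, -0.001, -1.0]]
force: [0.9, -0.9, 0.1]
opening: 0.565
grasp_force: 0.0
```

>>> step_arm(
  steps=[
    [-0.008,-0.1,0,0,0,0,1],
    [-0.008,-0.18,0,0,0,0,1],
    [-0.008,-0.18,0,0,0,0,1],
    [-0.008,-0.18,0,0,0,0,1],
    [-0.008,-0.18,0.05,0,0,0,1],
    [-0.008,-0.18,0.12,0,0,0,1],
    [-0.008,-0.18,0.22,0,0,0,1],
    [-0.008,-0.18,0.3,0,0,0,1],
  ],
)

```text
time_s: 44.07
position: [0.5902, 0.0185, 0.0526]
tcp_rot: [[-1.0, -0.012, -0.002], [-0.012, 1.0, 0.0], [0.002, 0.0, -1.0]]
force: [0.4, 0.5, -0.2]
opening: 0.052
grasp_force: 0.0
```

>>> step_arm(
  steps=[
    [0,0,0,0,0,0,1],
    [0,0,0,0,0,0,1],
    [0,0.03,0,0,0,0,1],
    [0,0.06,0,0,0,0,1],
    [0,0.09,0,0,0,0,1],
    [0,0.12,0,0,0,0,1],
    [0,0.15,0,0,0,0,1],
    [0,0.18,0,0,0,0,1],
  ],
)

```text
time_s: 44.73
position: [0.5908, 0.0724, 0.0551]
tcp_rot: [[-1.0, -0.013, 0.001], [-0.013, 1.0, -0.001], [-0.001, -0.001, -1.0]]
force: [-0.8, -3.0, 3.2]
opening: 0.007
grasp_force: 1.3
```

>>> step_arm(
  steps=[
    [0,0.01,0,0,0,0,1],
    [0,0.02,0,0,0,0,1],
    [0,0.03,0,0,0,0,1],
    [0,0.03,0,0,0,0,1],
  ],
)

```text
time_s: 45.07
position: [0.5907, 0.0768, 0.0546]
tcp_rot: [[-1.0, -0.016, -0.001], [-0.016, 1.0, -0.007], [0.001, -0.007, -1.0]]
force: [-1.2, -16.0, 3.4]
opening: 0.004
grasp_force: 8.3
```

```bash
python3 - <<'E'
from lane import *
show(); print(W2L(read_state()["position"]))
E
```

```text
t 45.07 p [0.5907 0.0768 0.0546] yaw 90.9 z [-0.001 -0.007 -1.   ] F [ -1.2 -16.    3.4] op 0.004 g 8.3 j [ -3.  44.  94.  -1.  43. -94.]
[ 0.0062536  -0.00023533]
```

>>> step_arm(
  steps=[
    [0,-0.08,0,0,0,0,1],
    [0,-0.08,-0.12,0,0,0,1],
    [0,-0.08,-0.25,0,0,0,1],
    [0.0,-0.04,-0.38,0,0,0,1],
    [0.0,0.08,-0.5,0,0,0,1],
    [0.0,0.16,-0.62,0,0,0,1],
    [0.0,0.16,-0.75,0,0,0,1],
    [0.0,0.16,-0.75,0,0,0,1],
  ],
)

```text
time_s: 45.73
position: [0.5926, 0.1314, 0.2863]
tcp_rot: [[-1.0, -0.015, 0.011], [-0.015, 1.0, 0.002], [-0.011, 0.001, -1.0]]
force: [0.7, -0.4, 1.2]
opening: 0.006
grasp_force: 0.0
```

>>> step_arm(
  steps=[
    [0.07,0,0,0,0,0,1],
    [0.07,0,0,0,0,0,1],
    [0.07,0,0,0,0,0,1],
  ],
)

```text
time_s: 45.98
position: [0.5676, 0.1287, 0.2785]
tcp_rot: [[-1.0, -0.012, -0.003], [-0.012, 1.0, 0.0], [0.003, 0.0, -1.0]]
force: [0.2, -0.3, 0.2]
opening: 0.007
grasp_force: 0.0
```

```bash
python3 - <<'E'
from lane import *
show(); k=snap("wrist"); np.save("w10.npy",dict(k=k),allow_pickle=True); cv2.imwrite("pics/w10.png",cv2.resize(k["im"][:270,100:460,::-1],(800,600),interpolation=cv2.INTER_CUBIC))
G=L2W(.02,.135); print("grip",G)
for n,x,y,z in(("tab",.037,.018,.129),("press",.019,.035,.083),("hinge",-.065,.022,.095)): p=G+x*ex+y*ey; print(n,p,(proj(k,[*p,z])-[100,0])*800/360)
E
```

```text
t 45.98 p [0.5676 0.1287 0.2785] yaw 90.7 z [-0.003  0.    -1.   ] F [ 0.2 -0.3  0.2] op 0.007 g 0.0 j [  2.  25.  86.   0.  69. -89.]
grip [0.45526574 0.08884921]
tab [0.43681505 0.12562654] [349.67932302 107.57444396]
press [0.42003622 0.1074202 ] [312.17538985  85.4259725 ]
hinge [0.43406148 0.02358529] [128.77007301 111.24323828]
```

View pics/w10.png

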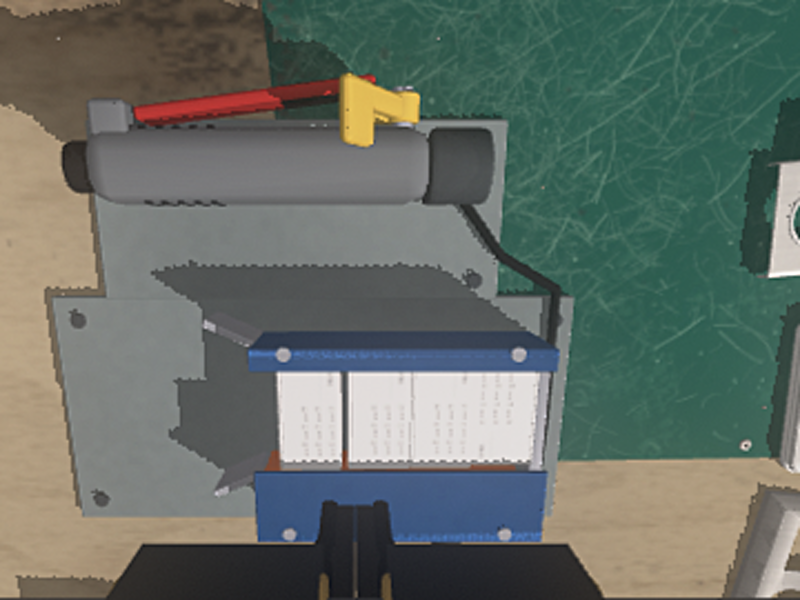

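```bash
python3 - <<'E'
from lane import *
k=np.load("w10.npy",allow_pickle=True).item()["k"]
for v in(390,420,450):
    r=[W2L(ray(k,100+u*.45,v*.45,.064))[0].round(4) for u in(277,341,348,413,540)]; print(v,r)
I=k["im"][189].mean(1)[215:350].astype(int); print(I.tolist())
E
```

```text
390 [np.float64(0.0146), np.float64(0.0514), np.float64(0.0554), np.float64(0.0928), np.float64(0.1658)]
420 [np.float64(0.0139), np.float64(0.0513), np.float64(0.0554), np.float64(0.0933), np.float64(0.1674)]
450 [np.float64(0.0133), np.float64(0.0512), np.float64(0.0553), np.float64(0.0938), np.float64(0.169)]
[89, 88, 88, 88, 89, 89, 89, 90, 86, 89, 146, 223, 223, 221, 221, 220, 220, 220, 220, 220, 221, 219, 203, 210, 221, 221, 221, 218, 200, 210, 222, 222, 222, 218, 203, 213, 223, 228, 213, 84, 80, 132, 232, 201, 224, 222, 221, 221, 221, 221, 221, 222, 222, 220, 222, 223, 222, 222, 223, 221, 221, 223, 222, 222, 223, 222, 222, 224, 223, 221, 218, 215, 224, 223, 222, 223, 222, 223, 223, 223, 222, 223, 224, 223, 223, 222, 223, 223, 223, 223, 223, 223, 223, 222, 223, 224, 223, 223, 223, 223, 221, 210, 217, 221, 223, 224, 222, 211, 212, 220, 223, 223, 222, 212, 208, 217, 223, 223, 223, 224, 223, 223, 225, 223, 219, 237, 156, 167, 177, 179, 139, 71, 146, 138, 136]
```

```bash
python3 - <<'E'
from lane import *
p=L2W(-.025,0); goto(p[0],p[1],.15,90.7);goto(p[0],p[1],.05,90.7)
E
```

```text
shift [-0.0723 -0.2773  0.4275] turn [ 0.0001 -0.0033 -0.0005] yaw 90.7
shift [-0.0732 -0.2773  0.7608] turn [ 0.0001 -0.0033 -0.0005] yaw 90.7
```

>>> step_arm(
  steps=[
    [-0.073,-0.12,0.06,0,0,0,1],
    [-0.073,-0.24,0.12,0,0,0,1],
    [-0.073,-0.277,0.25,0,0,0,1],
    [-0.073,-0.277,0.38,0,0,0,1],
    [-0.073,-0.277,0.5,0,0,0,1],
    [-0.073,-0.277,0.62,0,0,0,1],
    [-0.073,-0.277,0.75,0,0,0,1],
    [-0.073,-0.277,0.75,0,0,0,1],
  ],
)

```text
time_s: 46.7
position: [0.5854, 0.0453, 0.0441]
tcp_rot: [[-1.0, -0.01, -0.02], [-0.01, 1.0, 0.002], [0.02, 0.002, -1.0]]
force: [-2.5, -0.4, -0.6]
opening: 0.008
grasp_force: 0.0
```

>>> step_arm(
  steps=[
    [0,0.025,0,0,0,0,1],
    [0,0.05,0,0,0,0,1],
    [0,0.07,0,0,0,0,1],
    [0,0.085,0,0,0,0,1],
    [0,0.09,0,0,0,0,1],
    [0,0.095,0,0,0,0,1],
    [0,0.1,0,0,0,0,1],
    [0,0.1,0,0,0,0,1],
  ],
)

```text
time_s: 47.37
position: [0.5914, 0.0756, 0.055]
tcp_rot: [[-1.0, -0.012, 0.0], [-0.012, 1.0, -0.0], [-0.0, -0.0, -1.0]]
force: [-0.3, -1.0, 1.0]
opening: 0.004
grasp_force: 0.4
```

```bash
python3 - <<'E'
from lane import *
show(); print(W2L(read_state()["position"]))
E
```

```text
t 47.37 p [0.5914 0.0756 0.055 ] yaw 90.7 z [ 0. -0. -1.] F [-0.3 -1.   1. ] op 0.004 g 0.4 j [ -3.  43.  94.  -0.  43. -94.]
[ 0.00506033 -0.00097256]
```

Push on in small steps, then retreat slowly.

>>> step_arm(
  steps=[
    [0,0.004,0,0,0,0,1],
    [0,0.008,0,0,0,0,1],
    [0,0.012,0,0,0,0,1],
    [0,0.016,0,0,0,0,1],
    [0,0.016,0,0,0,0,1],
  ],
)

```text
time_s: 47.78
position: [0.5913, 0.0766, 0.0545]
tcp_rot: [[-1.0, -0.014, -0.001], [-0.014, 1.0, -0.005], [0.001, -0.005, -1.0]]
force: [-0.7, -13.4, 4.5]
opening: 0.005
grasp_force: 6.8
```

>>> step_arm(
  steps=[
    [0,-0.004,0,0,0,0,1],
    [0,-0.008,0,0,0,0,1],
    [0,-0.012,0,0,0,0,1],
    [0,-0.016,0,0,0,0,1],
    [0,-0.022,0,0,0,0,1],
    [0,-0.03,0,0,0,0,1],
    [0,-0.04,0,0,0,0,1],
    [0,-0.06,0,0,0,0,1],
  ],
)

```text
time_s: 48.45
position: [0.5907, 0.0626, 0.0537]
tcp_rot: [[-1.0, -0.013, -0.002], [-0.013, 1.0, 0.0], [0.002, 0.0, -1.0]]
force: [0.0, -0.4, 0.1]
opening: 0.004
grasp_force: 0.0
```

>>> step_arm(
  steps=[
    [0,-0.02,-0.1,0,0,0,1],
    [0,0.0,-0.22,0,0,0,1],
    [0.02,0.1,-0.35,0,0,0,1],
    [0.07,0.2,-0.5,0,0,0,1],
    [0.07,0.25,-0.62,0,0,0,1],
    [0.07,0.25,-0.74,0,0,0,1],
    [0.07,0.25,-0.74,0,0,0,1],
    [0.07,0.25,-0.74,0,0,0,1],
  ],
)

```text
time_s: 49.12
position: [0.5716, 0.1379, 0.2808]
tcp_rot: [[-1.0, -0.013, 0.008], [-0.013, 1.0, 0.0], [-0.008, 0.0, -1.0]]
force: [-0.3, 0.1, -0.5]
opening: 0.004
grasp_force: 0.0
```

```bash
cat >> lane.py <<'E'
def row(y=0.0):
    """profile of brightness along the lane at carton-top height"""
    k=snap("wrist"); xs=np.arange(.0,.172,.001); im=cv2.cvtColor(k["im"],cv2.COLOR_RGB2GRAY)
    uv=np.array([proj(k,[*L2W(x,y),.064]) for x in xs],np.float32); v=cv2.remap(im,uv[:,0].reshape(-1,1),uv[:,1].reshape(-1,1),cv2.INTER_LINEAR)[:,0]
    print("dark at mm",[int(round(x*1000)) for x,b in zip(xs,v) if b<190])
E
python3 - <<'E'
from lane import *
show(); row(.01); row(0); row(-.01)
G=L2W(.02,.135); p=G+.008*ex+.018*ey; goto(p[0],p[1],.2,90.7); goto(p[0],p[1],.142,90.7)
E
```

```text
t 49.12 p [0.5716 0.1379 0.2808] yaw 90.8 z [ 0.008  0.    -1.   ] F [-0.3  0.1 -0.5] op 0.004 g 0.0 j [  3.  25.  86.   0.  69. -88.]
dark at mm [0, 1, 2, 3, 4, 5, 6, 7, 8, 9, 10, 11, 12, 13, 14, 15, 52, 53, 54, 55, 164, 165, 166, 167, 168, 169, 170, 171]
dark at mm [0, 1, 2, 3, 4, 5, 6, 7, 8, 9, 10, 11, 12, 13, 14, 15, 51, 52, 53, 54, 55, 164, 165, 166, 167, 168, 169, 170, 171]
dark at mm [0, 1, 2, 3, 4, 5, 6, 7, 8, 9, 10, 11, 12, 13, 14, 15, 52, 53, 54, 55, 165, 166, 167, 168, 169, 170, 171]
shift [ 0.4382 -0.1279  0.2508] turn [-0.0005 -0.0057 -0.0009] yaw 90.7
shift [ 0.4373 -0.1278  0.4441] turn [-0.0005 -0.0057 -0.0009] yaw 90.7
```

```bash
python3 - <<'E'
from lane import *
p=L2W(-.025,0); goto(p[0],p[1],.068,90.7)
E
```

```text
shift [-0.0739 -0.304   0.6886] turn [-0.0005 -0.0057 -0.0009] yaw 90.7
```

>>> step_arm(
  steps=[
    [-0.07,-0.12,0.06,0,0,0,1],
    [-0.07,-0.24,0.12,0,0,0,1],
    [-0.07,-0.3,0.25,0,0,0,1],
    [-0.07,-0.3,0.38,0,0,0,1],
    [-0.07,-0.3,0.5,0,0,0,1],
    [-0.07,-0.3,0.62,0,0,0,1],
    [-0.07,-0.3,0.69,0,0,0,1],
    [-0.07,-0.3,0.69,0,0,0,1],
  ],
)

```text
time_s: 49.93
position: [0.5855, 0.0468, 0.0617]
tcp_rot: [[-1.0, -0.01, -0.017], [-0.01, 1.0, 0.002], [0.017, 0.002, -1.0]]
force: [-0.5, -0.5, 0.4]
opening: 0.003
grasp_force: 0.0
```

>>> step_arm(
  steps=[
    [0,0.025,0,0,0,0,1],
    [0,0.05,0,0,0,0,1],
    [0,0.07,0,0,0,0,1],
    [0,0.085,0,0,0,0,1],
    [0,0.095,0,0,0,0,1],
    [0,0.105,0,0,0,0,1],
    [0,0.115,0,0,0,0,1],
    [0,0.115,0,0,0,0,1],
  ],
)

```text
time_s: 50.6
position: [0.5916, 0.0798, 0.0695]
tcp_rot: [[-1.0, -0.014, 0.0], [-0.014, 1.0, -0.004], [-0.0, -0.004, -1.0]]
force: [0.8, -7.8, -2.1]
opening: 0.004
grasp_force: 3.8
```

```bash
python3 - <<'E'
from lane import *
show(); print(W2L(read_state()["position"])); row(.026);row(.022);row(.018)
E
```

```text
t 50.6 p [0.5916 0.0798 0.0695] yaw 90.8 z [ 0.    -0.004 -1.   ] F [ 0.8 -7.8 -2.1] op 0.004 g 3.8 j [ -3.  42.  94.  -0.  44. -93.]
[ 0.00927255 -0.00118334]
dark at mm [0, 1, 2, 3, 4, 5, 6, 7, 8, 9, 10, 11, 12, 13, 14, 15, 16, 17, 18, 19, 20, 21, 22, 23, 24, 25, 26, 27, 28, 29, 30, 31, 32, 33, 34, 35, 36, 37, 38, 39, 40, 41, 42, 43, 44, 45, 46, 47, 146, 147, 148, 149, 150, 151, 152, 153, 154, 155, 156, 157, 158, 159, 160, 161, 162, 163, 164, 165, 166, 167, 168, 169, 170, 171]
dark at mm [0, 1, 2, 3, 4, 5, 6, 7, 8, 9, 10, 11, 12, 13, 14, 15, 16, 17, 18, 19, 20, 21, 22, 23, 24, 25, 26, 27, 28, 29, 30, 31, 32, 33, 34, 35, 36, 37, 38, 39, 40, 41, 42, 43, 44, 45, 46, 47, 147, 148, 149, 150, 151, 152, 153, 154, 155, 156, 157, 158, 159, 160, 161, 162, 163, 164, 165, 166, 167, 168, 169, 170, 171]
dark at mm [0, 1, 2, 3, 4, 5, 6, 7, 8, 9, 10, 11, 12, 13, 14, 15, 16, 17, 18, 19, 20, 21, 22, 23, 24, 25, 26, 27, 28, 29, 30, 31, 32, 33, 34, 35, 36, 37, 38, 39, 40, 41, 42, 43, 44, 45, 46, 47, 148, 149, 150, 151, 152, 153, 154, 155, 156, 157, 158, 159, 160, 161, 162, 163, 164, 165, 166, 167, 168, 169, 170, 171]
```

>>> step_arm(
  steps=[
    [0,0.005,0,0,0,0,1],
    [0,0.0,0,0,0,0,1],
    [0,-0.008,0,0,0,0,1],
    [0,-0.016,0,0,0,0,1],
    [0,-0.024,0,0,0,0,1],
    [0,-0.034,0,0,0,0,1],
    [0,-0.05,0,0,0,0,1],
    [0,-0.07,0,0,0,0,1],
  ],
)

```text
time_s: 51.42
position: [0.5911, 0.0607, 0.0691]
tcp_rot: [[-1.0, -0.013, -0.001], [-0.013, 1.0, -0.0], [0.001, -0.0, -1.0]]
force: [0.3, 0.3, -0.7]
opening: 0.007
grasp_force: 0.0
```

>>> step_arm(
  steps=[
    [0,-0.02,-0.1,0,0,0,1],
    [0,0.0,-0.22,0,0,0,1],
    [0.02,0.1,-0.35,0,0,0,1],
    [0.07,0.2,-0.5,0,0,0,1],
    [0.07,0.25,-0.62,0,0,0,1],
    [0.07,0.25,-0.7,0,0,0,1],
    [0.07,0.25,-0.7,0,0,0,1],
    [0.07,0.25,-0.7,0,0,0,1],
  ],
)

```text
time_s: 52.08
position: [0.571, 0.136, 0.2823]
tcp_rot: [[-1.0, -0.013, 0.006], [-0.013, 1.0, -0.0], [-0.006, -0.0, -1.0]]
force: [0.3, -0.0, 0.1]
opening: 0.005
grasp_force: 0.0
```

```bash
python3 - <<'E'
from lane import *
show(); row(.01); row(0); row(-.01)
G=L2W(.02,.135); p=G+.008*ex+.018*ey; goto(p[0],p[1],.2,90.7); goto(p[0],p[1],.142,90.7)
E
```

```text
t 52.08 p [0.571  0.136  0.2823] yaw 90.8 z [ 0.006 -0.    -1.   ] F [ 0.3 -0.   0.1] op 0.005 g 0.0 j [  3.  25.  86.  -0.  69. -88.]
dark at mm [0, 1, 2, 3, 4, 5, 6, 7, 8, 9, 10, 11, 12, 13, 14, 15, 16, 17, 18, 91, 92, 165, 166, 167, 168, 169, 170, 171]
dark at mm [0, 1, 2, 3, 4, 5, 6, 7, 8, 9, 10, 11, 12, 13, 14, 15, 16, 17, 18, 19, 165, 166, 167, 168, 169, 170, 171]
dark at mm [0, 1, 2, 3, 4, 5, 6, 7, 8, 9, 10, 11, 12, 13, 14, 15, 16, 17, 18, 165, 166, 167, 168, 169, 170, 171]
shift [ 0.438  -0.1225  0.2605] turn [-0.0005 -0.0063 -0.0012] yaw 90.7
shift [ 0.4371 -0.1224  0.4538] turn [-0.0005 -0.0063 -0.0012] yaw 90.7
```

>>> step_arm(
  steps=[
    [0.1,-0.03,0.05,0,0,0,1],
    [0.2,-0.06,0.1,0,0,0,1],
    [0.3,-0.1,0.18,0,0,0,1],
    [0.4,-0.135,0.25,0,0,0,1],
    [0.436,-0.135,0.26,0,0,0,1],
    [0.436,-0.135,0.26,0,0,0,1],
    [0.436,-0.135,0.26,0,0,0,1],
  ],
)

```text
time_s: 52.82
position: [0.4389, 0.0929, 0.2002]
tcp_rot: [[-1.0, -0.011, -0.004], [-0.011, 1.0, -0.0], [0.004, -0.0, -1.0]]
force: [0.8, 0.4, 0.4]
opening: 0.009
grasp_force: 0.0
```

```bash
cat >> lane.py <<'E'
G=L2W(.02,.135)
def grip():
    show(); p=read_state()["position"]; d=p[:2]-G; print("grip xy",(d@ex).round(4),(d@ey).round(4),"tip z grip",(p[2]-.025-.008).round(4))
def gg(x,y,tipz,yaw=90.7): p=G+x*ex+y*ey; goto(p[0],p[1],tipz+.033,yaw)
E
python3 - <<'E'
from lane import *
grip(); gg(.006,.018,.108)
E
```

```text
t 52.82 p [0.4389 0.0929 0.2002] yaw 90.6 z [-0.004 -0.    -1.   ] F [0.8 0.4 0.4] op 0.009 g 0.0 j [ -2.  21. 109.  -0.  50. -93.]
grip xy 0.0042 0.0163 tip z grip 0.1672
shift [0.005  0.0058 0.1974] turn [-0.     -0.0046 -0.0021] yaw 90.7
```

>>> step_arm(
  steps=[
    [0.004,0,0.07,0,0,0,1],
    [0.004,0,0.14,0,0,0,1],
    [0.004,0,0.195,0,0,0,1],
    [0.004,0,0.195,0,0,0,1],
    [0.004,0,0.195,0,0,0,1],
  ],
)

```text
time_s: 53.23
position: [0.4395, 0.0933, 0.1424]
tcp_rot: [[-1.0, -0.012, -0.001], [-0.012, 1.0, -0.0], [0.001, -0.0, -1.0]]
force: [0.7, -0.3, -0.6]
opening: 0.005
grasp_force: 0.0
```

```bash
python3 - <<'E'
from lane import *
grip()
E
```

```text
t 53.23 p [0.4395 0.0933 0.1424] yaw 90.7 z [-0.001 -0.    -1.   ] F [ 0.7 -0.3 -0.6] op 0.005 g 0.0 j [ -2.  27. 112.  -0.  40. -93.]
grip xy 0.0046 0.0157 tip z grip 0.1094
```

>>> step_arm(
  steps=[
    [0,0.025,0,0,0,0,1],
    [0,0.05,0,0,0,0,1],
    [0,0.075,0,0,0,0,1],
    [0,0.1,0,0,0,0,1],
    [0,0.125,0,0,0,0,1],
    [0,0.15,0,0,0,0,1],
    [0,0.175,0,0,0,0,1],
    [0,0.2,0,0,0,0,1],
  ],
)

```text
time_s: 53.9
position: [0.4369, 0.1542, 0.1427]
tcp_rot: [[-1.0, -0.012, -0.002], [-0.012, 1.0, -0.0], [0.002, -0.0, -1.0]]
force: [0.7, -0.7, -1.4]
opening: 0.001
grasp_force: 0.5
```

```bash
python3 - <<'E'
from lane import *
grip()
E
```

```text
t 53.9 p [0.4369 0.1542 0.1427] yaw 90.7 z [-0.002 -0.    -1.   ] F [ 0.7 -0.7 -1.4] op 0.001 g 0.5 j [  6.  28. 111.  -0.  41. -85.]
grip xy 0.0656 0.0176 tip z grip 0.1097
```

>>> step_arm(
  steps=[
    [0,0.01,0,0,0,0,1],
    [0,0.02,0,0,0,0,1],
    [0,0.025,0,0,0,0,1],
    [0,0.025,0,0,0,0,1],
  ],
)

```text
time_s: 54.23
position: [0.4367, 0.1601, 0.1426]
tcp_rot: [[-1.0, -0.013, -0.003], [-0.013, 1.0, -0.002], [0.003, -0.002, -1.0]]
force: [-1.5, -5.4, 0.8]
opening: 0.008
grasp_force: 2.1
```

```bash
python3 - <<'E'
from lane import *
grip()
E
```

```text
t 54.23 p [0.4367 0.1601 0.1426] yaw 90.8 z [-0.003 -0.002 -1.   ] F [-1.5 -5.4  0.8] op 0.008 g 2.1 j [  6.  28. 110.  -0.  42. -84.]
grip xy 0.0715 0.0177 tip z grip 0.1096
```

>>> step_arm(
  steps=[
    [0,-0.03,0,0,0,0,1],
    [0,-0.08,-0.05,0,0,0,1],
    [0,-0.1,-0.15,0,0,0,-1],
    [0,-0.13,-0.25,0,0,0.2,-1],
    [0,-0.16,-0.25,0,0,0.4,-1],
    [0,-0.175,-0.25,0,0,0.6,-1],
    [0,-0.175,-0.25,0,0,0.8,-1],
    [0,-0.175,-0.25,0,0,1,-1],
  ],
)

```text
time_s: 54.9
position: [0.4378, 0.1077, 0.218]
tcp_rot: [[-0.813, 0.582, -0.001], [0.582, 0.813, 0.001], [0.001, -0.0, -1.0]]
force: [0.5, -0.2, 0.8]
opening: 0.377
grasp_force: 0.0
```

>>> step_arm(
  steps=[
    [0,0,0,0,0,0.15,-1],
    [0,0,0,0,0,0.3,-1],
    [0,0,0,0,0,0.45,-1],
    [0,0,0,0,0,0.6,-1],
    [0,0,0,0,0,0.75,-1],
    [0,0,0,0,0,0.9,-1],
    [0,0,0,0,0,1,-1],
    [0,0,0,0,0,1,-1],
  ],
)

```text
time_s: 55.57
position: [0.4376, 0.1081, 0.2176]
tcp_rot: [[-0.169, 0.986, -0.002], [0.986, 0.169, 0.0], [0.001, -0.002, -1.0]]
force: [-0.3, 0.1, -0.0]
opening: 0.961
grasp_force: 0.0
```

```bash
python3 - <<'E'
from lane import *
grip(); gg(.019,.004,.15,.7); gg(.019,.004,.057,.7)
k=snap("wrist"); hsv=cv2.cvtColor(k["im"],cv2.COLOR_RGB2HSV); m=(abs(hsv[...,0].astype(int)-24)<7)&(hsv[...,1]>130)&(hsv[...,2]>120); v,u=np.nonzero(m); print(len(u), u.mean() if len(u) else 0, v.mean() if len(u) else 0)
for n,x,z in(("back",.037,.121),("fwd",.0915,.1184)): p=G+x*ex+.018*ey; print(n,proj(k,[*p,z+.008]))
cv2.imwrite("pics/w11.png",k["im"][:,:,::-1])
E
```

```text
t 55.57 p [0.4376 0.1081 0.2176] yaw 9.7 z [-0.002  0.    -1.   ] F [-0.3  0.1 -0. ] op 0.961 g 0.0 j [ -0.  20. 108.   0.  52. -10.]
grip xy 0.0195 0.0174 tip z grip 0.1846
shift [-0.0087  0.044   0.1153] turn [-0.0022 -0.0008  0.2009] yaw 0.7
shift [-0.0089  0.0445  0.4253] turn [-0.0022 -0.0008  0.2009] yaw 0.7
2589 337.83661645422944 253.078022402472
back [261.62202215 186.59104692]
fwd [272.76859893 119.60611041]
```

>>> step_arm(
  steps=[
    [-0.008,0.044,0.05,0,0,0.1,-1],
    [-0.008,0.044,0.11,0,0,0.2,-1],
    [-0.008,0.044,0.11,0,0,0.2,-1],
    [-0.008,0.044,0.11,0,0,0.2,-1],
    [-0.008,0.044,0.11,0,0,0.2,-1],
  ],
)

```text
time_s: 56.03
position: [0.4509, 0.1082, 0.185]
tcp_rot: [[-0.018, 1.0, -0.002], [1.0, 0.018, -0.0], [-0.0, -0.002, -1.0]]
force: [-1.2, 1.0, 1.6]
opening: 1.001
grasp_force: 0.0
```

```bash
python3 - <<'E'
from lane import *
grip(); gg(.019,.004,.057,.7)
E
```

```text
t 56.03 p [0.4509 0.1082 0.185 ] yaw 1.0 z [-0.002 -0.    -1.   ] F [-1.2  1.   1.6] op 1.001 g 0.0 j [ -0.  24. 108.  -0.  48.  -1.]
grip xy 0.0194 0.0041 tip z grip 0.152
shift [-0.0014  0.001   0.3167] turn [-0.0026  0.0001  0.0068] yaw 0.7
```

Well centred. Go down and check before squeezing.

>>> step_arm(
  steps=[
    [0,0,0.08,0,0,0.007,-1],
    [0,0,0.16,0,0,0.007,-1],
    [0,0,0.24,0,0,0.007,-1],
    [0,0,0.315,0,0,0.007,-1],
    [0,0,0.315,0,0,0.007,-1],
    [0,0,0.315,0,0,0.007,-1],
  ],
)

```text
time_s: 56.53
position: [0.4507, 0.1083, 0.0903]
tcp_rot: [[-0.011, 1.0, -0.003], [1.0, 0.011, -0.0], [-0.0, -0.003, -1.0]]
force: [-0.9, -0.5, 0.5]
opening: 0.997
grasp_force: 0.0
```

```bash
python3 - <<'E'
from lane import *
grip()
E
```

```text
t 56.53 p [0.4507 0.1083 0.0903] yaw 0.6 z [-0.003 -0.    -1.   ] F [-0.9 -0.5  0.5] op 0.997 g 0.0 j [ -0.  34. 112.  -0.  34.  -1.]
grip xy 0.0195 0.0043 tip z grip 0.0573
```

>>> step_arm(
  steps=[
    [0,0,0,0,0,0,0],
    [0,0,0,0,0,0,0.2],
    [0,0,0,0,0,0,1],
    [0,0,0,0,0,0,1],
    [0,0,0,0,0,0,1],
    [0,0,0,0,0,0,1],
    [0,0,0,0,0,0,1],
    [0,0,0,0,0,0,1],
  ],
)

```text
time_s: 57.2
position: [0.4511, 0.1086, 0.0902]
tcp_rot: [[-0.009, 1.0, -0.0], [1.0, 0.009, 0.0], [0.0, -0.0, -1.0]]
force: [0.5, 3.6, -6.1]
opening: 0.476
grasp_force: 20.3
```

>>> step_arm(
  steps=[
    [0,0,0,0,0,0,1],
    [0,0,0,0,0,0,1],
    [0,0,0,0,0,0,1],
    [0,0,0,0,0,0,1],
    [0,0,0,0,0,0,1],
    [0,0,0,0,0,0,1],
    [0,0,0,0,0,0,1],
    [0,0,0,0,0,0,1],
  ],
)

```text
time_s: 57.87
position: [0.4514, 0.1086, 0.0902]
tcp_rot: [[-0.009, 1.0, -0.001], [1.0, 0.009, 0.0], [0.0, -0.001, -1.0]]
force: [-1.2, 4.6, -0.6]
opening: 0.478
grasp_force: 30.0
```

```bash
python3 - <<'E'
from lane import *
grip()
E
```

```text
t 57.87 p [0.4514 0.1086 0.0902] yaw 0.5 z [-0.001  0.    -1.   ] F [-1.2  4.6 -0.6] op 0.478 g 30.0 j [ -0.  34. 112.   0.  33.  -1.]
grip xy 0.0198 0.0036 tip z grip 0.0572
```

>>> step_arm(
  steps=[
    [0,0,0,0,0,0,1],
    [0,0,0,0,0,0,1],
    [0,0,0,0,0,0,1],
    [0,0,0,0,0,0,1],
    [0,0,0,0,0,0,1],
    [0,0,0,0,0,0,1],
    [0,0,0,0,0,0,1],
    [0,0,0,0,0,0,1],
  ],
)

```text
time_s: 58.53
position: [0.4514, 0.1086, 0.0902]
tcp_rot: [[-0.009, 1.0, -0.001], [1.0, 0.009, 0.0], [0.0, -0.001, -1.0]]
force: [-1.5, 5.4, 0.2]
opening: 0.472
grasp_force: 30.0
```

>>> step_arm(
  steps=[
    [0,0,0,0,0,0,1],
    [0,0,0,0,0,0,1],
    [0,0,0,0,0,0,1],
    [0,0,0,0,0,0,1],
    [0,0,0,0,0,0,1],
    [0,0,0,0,0,0,1],
    [0,0,0,0,0,0,1],
    [0,0,0,0,0,0,1],
  ],
)

```text
time_s: 59.2
position: [0.4514, 0.1086, 0.0902]
tcp_rot: [[-0.009, 1.0, -0.001], [1.0, 0.009, 0.0], [0.0, -0.001, -1.0]]
force: [0.3, 5.6, -0.3]
opening: 0.473
grasp_force: 30.0
```

>>> step_arm(
  steps=[
    [0,0,0,0,0,0,1],
    [0,0,0,0,0,0,1],
    [0,0,0,0,0,0,1],
    [0,0,0,0,0,0,1],
  ],
)

```text
time_s: 59.53
position: [0.4514, 0.1086, 0.0902]
tcp_rot: [[-0.009, 1.0, -0.001], [1.0, 0.009, 0.0], [0.0, -0.001, -1.0]]
force: [-1.1, 5.4, -0.1]
opening: 0.475
grasp_force: 30.0
```

>>> step_arm(
  steps=[
    [0,0,0,0,0,0,-1],
    [0,0,0,0,0,0,-1],
    [0,0,0,0,0,0,-1],
    [0,0,0,0,0,0,-1],
    [0,0,0,0,0,0,-1],
    [0,0,0,0,0,0,-1],
    [0,0,0,0,0,0,-1],
    [0,0,0,0,0,0,-1],
  ],
)

```text
time_s: 60.2
position: [0.4525, 0.1081, 0.0904]
tcp_rot: [[-0.009, 1.0, 0.001], [1.0, 0.009, -0.0], [-0.0, 0.001, -1.0]]
force: [0.5, -0.2, 0.2]
opening: 0.963
grasp_force: 0.0
```

>>> step_arm(
  steps=[
    [0,0,0,0,0,0,-1],
    [0,0,0,0,0,0,-1],
    [0,0,-0.08,0,0,0,-1],
    [0,0,-0.18,0,0,0,-1],
    [0,0,-0.3,0,0,0,-1],
    [0,0,-0.42,0,0,0,1],
    [0,0,-0.42,0,0,0,1],
    [0,0,-0.42,0,0,0,1],
  ],
)

```text
time_s: 60.87
position: [0.4527, 0.1083, 0.2183]
tcp_rot: [[-0.01, 1.0, 0.005], [1.0, 0.01, -0.0], [-0.0, 0.005, -1.0]]
force: [-0.5, 0.9, -1.1]
opening: 0.853
grasp_force: 0.0
```

```bash
python3 - <<'E'
from lane import *
grip()
E
```

```text
t 60.87 p [0.4527 0.1083 0.2183] yaw 0.6 z [ 0.005 -0.    -1.   ] F [-0.5  0.9 -1.1] op 0.853 g 0.0 j [ -0.  20. 106.  -0.  53.  -1.]
grip xy 0.0195 0.0023 tip z grip 0.1853
```

>>> step_arm(
  steps=[
    [0.1,-0.02,0,0,0,0,1],
    [0.22,-0.04,0,0,0,0,1],
    [0.34,-0.052,0,0,0,0,1],
    [0.345,-0.052,0,0,0,0,1],
    [0.345,-0.052,0,0,0,0,1],
    [0.345,-0.052,0,0,0,0,1],
    [0.345,-0.052,0,0,0,0,1],
    [0.345,-0.052,0,0,0,0,1],
  ],
)

```text
time_s: 61.53
position: [0.4346, 0.2104, 0.2157]
tcp_rot: [[-0.008, 1.0, -0.003], [1.0, 0.008, -0.001], [-0.001, -0.003, -1.0]]
force: [0.4, -0.3, 0.4]
opening: 0.25
grasp_force: 0.0
```

>>> step_arm(
  steps=[
    [0,0,0,0,0,0,1],
    [0,0,0,0,0,0,1],
    [0,0,0,0,0,0,1],
    [0,0,0,0,0,0,1],
  ],
)

```text
time_s: 61.87
position: [0.4348, 0.2113, 0.2163]
tcp_rot: [[-0.009, 1.0, -0.001], [1.0, 0.009, -0.0], [-0.0, -0.001, -1.0]]
force: [-0.3, -0.3, 0.8]
opening: 0.019
grasp_force: 0.0
```

```bash
python3 - <<'E'
from lane import *
grip(); gg(.122,.018,.108,.7)
E
```

```text
t 61.87 p [0.4348 0.2113 0.2163] yaw 0.5 z [-0.001 -0.    -1.   ] F [-0.3 -0.3  0.8] op 0.019 g 0.0 j [ 13.  22. 104.   0.  54.  12.]
grip xy 0.1227 0.019 tip z grip 0.1833
shift [-0.0021  0.0037  0.251 ] turn [-0.0018  0.0002 -0.0042] yaw 0.7
```

>>> step_arm(
  steps=[
    [0,0,0.08,0,0,0,1],
    [0,0,0.16,0,0,0,1],
    [0,0,0.247,0,0,0,1],
    [0,0,0.247,0,0,0,1],
    [-0.03,0,0.247,0,0,0,1],
    [-0.06,0,0.247,0,0,0,1],
    [-0.09,0,0.247,0,0,0,1],
    [-0.12,0,0.247,0,0,0,1],
  ],
)

```text
time_s: 62.53
position: [0.436, 0.1749, 0.1436]
tcp_rot: [[-0.009, 1.0, 0.002], [1.0, 0.009, 0.001], [0.0, 0.002, -1.0]]
force: [0.2, 1.6, 1.7]
opening: 0.007
grasp_force: 0.7
```

>>> step_arm(
  steps=[
    [-0.025,0,0,0,0,0,1],
    [-0.05,0,0,0,0,0,1],
    [-0.07,0,0,0,0,0,1],
    [-0.08,0,0,0,0,0,1],
    [-0.09,0,0,0,0,0,1],
    [-0.09,0,0,0,0,0,1],
  ],
)

```text
time_s: 63.03
position: [0.435, 0.1481, 0.1421]
tcp_rot: [[-0.009, 1.0, -0.002], [1.0, 0.009, -0.0], [-0.0, -0.002, -1.0]]
force: [0.2, 0.3, 0.0]
opening: 0.007
grasp_force: 0.1
```

```bash
python3 - <<'E'
from lane import *
grip()
E
```

```text
t 63.03 p [0.435  0.1481 0.1421] yaw 0.5 z [-0.002 -0.    -1.   ] F [0.2 0.3 0. ] op 0.007 g 0.1 j [  5.  28. 111.  -0.  41.   4.]
grip xy 0.0595 0.0195 tip z grip 0.1091
```

Continue in small steps until the stop is felt.

>>> step_arm(
  steps=[
    [-0.01,0,0,0,0,0,1],
    [-0.02,0,0,0,0,0,1],
    [-0.025,0,0,0,0,0,1],
    [-0.025,0,0,0,0,0,1],
  ],
)

```text
time_s: 63.37
position: [0.435, 0.1445, 0.1419]
tcp_rot: [[-0.005, 1.0, -0.001], [1.0, 0.005, 0.007], [0.007, -0.001, -1.0]]
force: [0.1, 16.9, -2.0]
opening: 0.007
grasp_force: 6.8
```

```bash
python3 - <<'E'
from lane import *
grip()
E
```

```text
t 63.37 p [0.435  0.1445 0.1419] yaw 0.3 z [-0.001  0.007 -1.   ] F [ 0.1 16.9 -2. ] op 0.007 g 6.8 j [  4.  28. 111.   1.  41.   3.]
grip xy 0.0559 0.0196 tip z grip 0.1089
```

>>> step_arm(
  steps=[
    [0.03,0,0,0,0,0,1],
    [0.1,0,0,0,0,0,1],
    [0.1,0,-0.12,0,0,0,1],
    [0.1,0,-0.25,0,0,0,1],
    [0.05,0.1,-0.38,0,0,-0.2,1],
    [0.0,0.2,-0.46,0,0,-0.4,1],
    [-0.05,0.32,-0.46,0,0,-0.6,1],
    [-0.05,0.44,-0.46,0,0,-0.8,1],
  ],
)

```text
time_s: 64.03
position: [0.5693, 0.1254, 0.2832]
tcp_rot: [[-0.493, 0.87, 0.003], [0.87, 0.493, -0.002], [-0.004, 0.001, -1.0]]
force: [-0.2, 0.3, 0.2]
opening: 0.004
grasp_force: 0.0
```

>>> step_arm(
  steps=[
    [0,0,0,0,0,-0.2,1],
    [0,0,0,0,0,-0.4,1],
    [0,0,0,0,0,-0.6,1],
    [0,0,0,0,0,-0.8,1],
    [0,0,0,0,0,-1,1],
    [0,0,0,0,0,-1,1],
    [0,0,0,0,0,-1,1],
    [0,0,0,0,0,-1,1],
  ],
)

```text
time_s: 64.7
position: [0.567, 0.1273, 0.2795]
tcp_rot: [[-0.963, 0.271, -0.003], [0.271, 0.963, -0.001], [0.003, -0.002, -1.0]]
force: [-0.0, -0.9, 0.2]
opening: 0.005
grasp_force: 0.0
```

```bash
python3 - <<'E'
from lane import *
grip(); row(.01); row(0); row(-.01)
k=snap("wrist"); s=snap("scene")
a=cv2.resize(k["im"][0:270,60:420,::-1],(480,360),interpolation=cv2.INTER_CUBIC); b=cv2.resize(s["im"][100:340,120:400,::-1],(320,274)); b=cv2.copyMakeBorder(b,0,86,0,0,cv2.BORDER_CONSTANT)
cv2.imwrite("pics/w12.png",np.hstack([a,b]))
E
```

```text
t 64.7 p [0.567  0.1273 0.2795] yaw 74.3 z [-0.003 -0.001 -1.   ] F [-0.  -0.9  0.2] op 0.005 g 0.0 j [  2.  25.  86.  -0.  69. -73.]
grip xy 0.0371 -0.1122 tip z grip 0.2465
dark at mm [0, 1, 2, 3, 4, 5, 6, 7, 8, 9, 10, 11, 12, 13, 14, 15, 16, 17, 18, 91, 92, 164, 165, 166, 167, 168, 169, 170, 171]
dark at mm [0, 1, 2, 3, 4, 5, 6, 7, 8, 9, 10, 11, 12, 13, 14, 15, 16, 17, 18, 92, 165, 166, 167, 168, 169, 170, 171]
dark at mm [0, 1, 2, 3, 4, 5, 6, 7, 8, 9, 10, 11, 12, 13, 14, 15, 16, 17, 18, 92, 165, 166, 167, 168, 169, 170, 171]
```

View pics/w12.png

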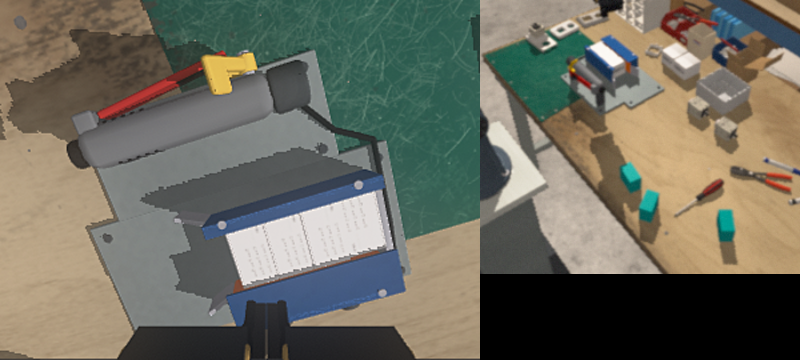

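The row is closed at (230–385, 190–285) in the wrist half. The lever is back at (215,70) and the paddle stands proud. The bystanders in the scene half have not moved.

```bash
python3 -c "
from rig import *
print(hand_in())"
```

```text
the job is handed in; nothing more can be done
None
```

All four narrow cartons stand in a closed row against the end stop; the row was squared with a squeeze of about 2.3 s and the paddle locked again, and the job is handed in at about 65 s (the first carton turned sideways in the lane and was pulled out and re-fed).

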